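# Fetch the filter slider from behind the objectives

### The job

Get the black filter slider out from between the microscope objectives for the kit: first stand all three objectives upright on the blue mat, leaving the slider where it is meanwhile; then lay the slider flat, fully down in the oblong cavity of the grey tray, while the objectives wait on the mat. Last, put every objective back upright, centred on the seat of its own colour, and throughout leave the little amber oil bottle standing where it is.

Things in the scene. Friction and masses are not known exactly. Their poses are not given: they have to be found in the camera images.
- lens_yellow_mid (a point): Centre, half-way up, of the yellow-banded microscope objective: a steel barrel 36 mm in diameter and 80 mm tall that stands upright (z axis up) on its flat base, with a yellow band and a yellow sloping shoulder near the top. The barrel is straight from the base to 62 mm up and narrows to an 18 mm nose above that. The point is 40 mm above its base; about 0.2 kg. At the start it stands on the yellow seat.
- lens_green_mid (a point): Centre, half-way up, of the green-banded microscope objective: a steel barrel 36 mm in diameter and 80 mm tall that stands upright (z axis up) on its flat base, with a green band and a green sloping shoulder near the top. The barrel is straight from the base to 62 mm up and narrows to an 18 mm nose above that. The point is 40 mm above its base; about 0.2 kg. At the start it stands on the green seat.
- lens_blue_mid (a point): Centre, half-way up, of the blue-banded microscope objective: a steel barrel 36 mm in diameter and 80 mm tall that stands upright (z axis up) on its flat base, with a blue band and a blue sloping shoulder near the top. The barrel is straight from the base to 62 mm up and narrows to an 18 mm nose above that. The point is 40 mm above its base; about 0.2 kg. At the start it stands on the blue seat.
- seat_yellow_top (a point): Centre of the top face of the yellow seat: a fixed yellow disc 46 mm in diameter and 3 mm thick, lying on the white storage board (210 x 170 x 8 mm). Two of the seats are 62 mm apart (between centres) on one long side of the slider, the third is on its other long side, centred; each seat's centre is 43 mm from the slider's long centre line. Which colour has which of the three places changes.
- seat_green_top (a point): Centre of the top face of the green seat: a fixed green disc 46 mm in diameter and 3 mm thick, lying on the white storage board (210 x 170 x 8 mm). Two of the seats are 62 mm apart (between centres) on one long side of the slider, the third is on its other long side, centred; each seat's centre is 43 mm from the slider's long centre line. Which colour has which of the three places changes.
- seat_blue_top (a point): Centre of the top face of the blue seat: a fixed blue disc 46 mm in diameter and 3 mm thick, lying on the white storage board (210 x 170 x 8 mm). Two of the seats are 62 mm apart (between centres) on one long side of the slider, the third is on its other long side, centred; each seat's centre is 43 mm from the slider's long centre line. Which colour has which of the three places changes.
- slider_mid (a point): Centre, half-way up, of the filter slider: a black bar 100 x 32 x 20 mm (x along its length, z up) with a round amber window and a red strip across one end of its top; about 0.18 kg. At the start it lies flat on the white board, top 28 mm above the bench, between the objectives, which stand only about 9 mm from its long sides and leave no room for fingers beside it.
- mat_top (a point): Centre of the top face of the blue side mat, fixed flat on the bench: 190 mm (its x) x 120 mm (its y), 3 mm thick. Empty at the start. Mat and tray may change sides.
- tray_slot (a point): Centre of the floor of the oblong cavity in the grey shadow-cut tray. The cavity is 110 mm (along this point's x) x 42 mm (y) and 6 mm deep with an orange floor 5 mm above the bench, so the slider stands out of it by 14 mm. The fixed tray is 180 mm (x) x 130 mm (y) x 11 mm high; the middle of the tray lies 31 mm from this point along +y, and its other two cavities (round, 40 mm; square, 44 mm) are too small for the slider. Either way round is right for the slider.
- oil_mid (a point): Centre, half-way up, of a small amber oil bottle, 26 mm in diameter and 60 mm tall with a black cap, standing loose on a corner of the white board, on the side of the single seat. Not to be moved. (A loose black dust cap, 38 mm in diameter and 14 mm high, lies on the other corner of that side; it plays no part.)

How it is judged:
By the outcome, as a careful person would: the job done as asked, in the order asked, and still so for the second after the job is handed in, with the robot touching nothing.
It also fails if it takes over 136 s, if anything falls off the work surface, if the arm or the gripper's body presses on something with over 40 N, if the wrist force passes 120 N, or if a joint passes its speed limit or range.

### The arm

A 6-joint arm with a two-finger parallel gripper is mounted at the origin on the work surface. World frame = base frame: x ahead of the robot, y to its left, z up, the work surface at z = 0. Lengths are in mm, angles in rad, forces in N, time in s.
With the tool pointing down it reaches from about 350 to 975 mm from the base axis. Payload 7.1 kg.
Tool frame: the origin (TCP) lies at the very end of the fingers, on their centre line; the grasp point (between the pads) lies 19 mm behind it (ctrl.tcp_to_grasp is the distance from the TCP to the grasp point, in mm); z points along the fingers, x is the direction in which the jaws open and shut, and the axes are right-handed (so a half turn about z gives the same grasp; the last joint's range is limited). The gripper opens to 88 mm and grips with 3 to 60 N. Pads are 20 mm wide; open, the fingers measure 115 mm over their backs; the gripper's body (75 mm by 178 mm) begins 61 mm behind the grasp point.
Start: joints at [-1.257, 0.423, 1.63, -0, 1.089, -0.019], TCP at [204.199, -590.684, 222.675] pointing down, gripper open.
Joint ranges: [-3, 3], [-0.9, 2.11], [0.09, 2.58], [-1.31, 4.45], [0.11, 2.69], [-2.54, 2.54]. Speed limits (rad/s): [2.39, 2.39, 3.01, 3.14, 3.14, 3.14].

### API

Orientations are given as a rotation vector (axis times angle).
In Python, from workcell import get_obs, viewer, ctrl, masks_of gives the robot as it stands. The module is installed in compiled form; this text tells all that it offers.
- The arm moves only by the shell command python3 -m inch 'ROWS'. ROWS is JSON, a list of rows, each an object of numbers: "tx", "ty", "tz": the shift along the tool's x, y, z in cm; "ax", "ay", "az": the turn, a rotation vector about the tool's x, y, z in degrees; "jaw": the opening, from 0 (shut) to 1 (fully open). In form: [{"tx": .., "ty": .., "tz": .., "ax": .., "ay": .., "az": .., "jaw": ..}, ...]. A call has 1 to 12 rows; each row shifts and turns the commanded pose from where the row before left it, along the tool's axes as they then stand; what a row does not reach is not made up. A row lasts 1/8 s, in which the tool goes at most 62.5 mm and 10.7 degrees, less where a joint would pass 70% of its speed; a pose out of reach is approached as far as the arm can. A call is refused whole if a number of a shift passes 6.25 or a number of a turn 10.7, either way. A call with a gripper value outside its range is refused whole. The fingers move at their own pace and stop on an object; the grip force is fixed at half the most. Time passes only in rows, so rows that do not move let the fingers close. It gives the time, the measured TCP pose, the force and the opening at its end, in the units of the state.
- get_obs(): the state, without advancing time (a new reading comes with each control period).
- viewer.get_image(name): name is "scene" or "top" or "wrist"; returns (picture, depth): 384x512x3 uint8, red, green, blue; 384x512 float32, mm along the optical axis (not along the pixel's ray), 0 where there is no reading.
- viewer.get_calibration(name): a dict with "fx", "fy", "cx", "cy" (pixels), "rvec" (rotation vector, rad) and "tvec" (3), from world to camera coordinates, as OpenCV has them. Camera axes: x right, y down, z forward; pixel columns grow to the right and rows downward; lengths in mm; the calibration is good to about 2 mm. A picture is of the moment at which its call begins: read the wrist's pose just before it. get_calibration takes no time and is no camera call; for the wrist camera it gives the pose at the moment of the call.
- ctrl.close_job(): hands the job in, once; it reports no verdict.
Trained networks look in the newest picture that a camera, given by its name, has taken for a name from the list of things; names that differ only in an ending like _2 or _b are one class to them, and where a whole thing is asked for, a point or a joint stands for the part that bears it (a point fixed in the world has none). Each returns a list of dicts, best first, with "score" (0 to 1); they miss things now and then, are a little off and sometimes report something else, mostly with a low value. They report only what shows in the picture. A call takes as long as a camera call.
- masks_of(camera, thing): "pixels" (384x512 bool, what is visible of it) and "location" ([column, row] in pixels, amid what is visible of it).
The state is a dict: "t": time; "qpos": joint angles; "qvel": joint speeds; "joint_torque": joint torques, N m; "ee_pos": TCP position; "orientation": TCP orientation; "ft_force": force on the tool from outside, world axes, zero at the start; "moment": the same for the moment, N m; "width": finger opening in mm.
Only numpy, scipy, OpenCV 4.12 (cv2) and the standard library are available. Lean on these libraries where they do the work, as an engineer would, in place of code of your own. Each camera call takes 0.05 s, during which the arm holds its last target. There are 200 camera calls.

## Working session

There is one attempt and no reset: what is moved stays moved. The work goes in short steps, Python scripts to look and compute and a shell command to move; the robot and the scene stay as the last step left them, time stands still between calls to the robot, and variables do not carry over. Pictures are saved under pics/ and viewed, about 12 in all and at most 16, crops included, and the job is handed in when it is done.

```bash
mkdir -p pics; ls; python3 - <<'E'
from workcell import get_obs, viewer, ctrl, masks_of
import cv2, numpy as np
o=get_obs(); print(o['t'],o['ee_pos'],o['orientation'],o['width'],o['ft_force'],ctrl.tcp_to_grasp)
a,_=viewer.get_image('top'); b,_=viewer.get_image('scene')
cv2.imwrite('pics/a.png',cv2.cvtColor(a,cv2.COLOR_RGB2BGR))
cv2.imwrite('pics/b.png',cv2.cvtColor(b,cv2.COLOR_RGB2BGR))
for n in ['top','scene','wrist']: print(n,viewer.get_calibration(n))
E
```

```text
pics
0.0 [ 204.01353801 -590.18047135  221.91404991] [-2.55798937e+00  1.82233075e+00  1.91848318e-03] 87.80022852032947 [0.31442549 0.14319859 0.01087358] 18.700000000000003
top {'fx': 475.6149732694685, 'fy': 475.6149732694685, 'cx': 259.6279067889251, 'cy': 194.091206504829, 'rvec': array([ 2.16684813, -2.12891572,  0.10020368]), 'tvec': array([ -17.42370796,  553.89609579, 1023.51406578])}
scene {'fx': 462.5698894446236, 'fy': 462.5698894446236, 'cx': 256.0701272358961, 'cy': 189.65162095227393, 'rvec': array([ 1.80811602,  1.65071257, -0.70732861]), 'tvec': array([ -13.79070529, -334.27435282, 1666.91022091])}
wrist {'fx': 299.27573642734757, 'fy': 299.27573642734757, 'cx': 249.80309778268722, 'cy': 198.0508643874947, 'rvec': array([-2.38302722,  1.695666  ,  0.22108858]), 'tvec': array([-624.03282356,  -30.42155577,  390.52726751])}
```

View pics/a.png

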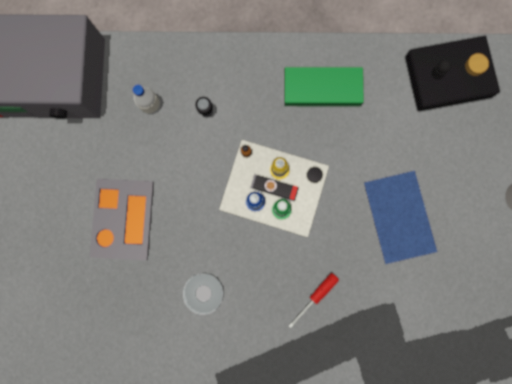

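View pics/b.png

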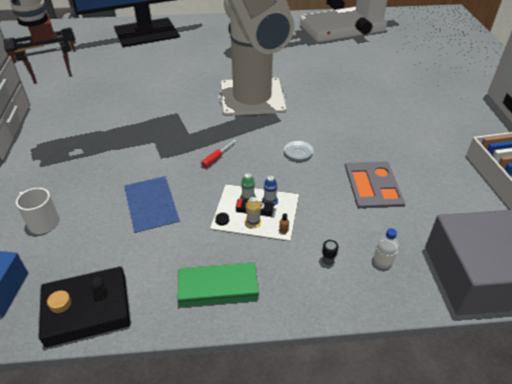

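The top view shows the board at about (275,188), with yellow at (280,167), blue at (256,201), green at (282,208), and the red end of the slider to the right. The mat is at (400,217), the tray slot at (135,220), the oil bottle at (246,151) and the dust cap at (315,175). Next I measure them.

```bash
cat > h.py <<'E'
from workcell import get_obs, viewer, ctrl, masks_of
import cv2, numpy as np
from scipy.spatial.transform import Rotation as R
def cal(cam):
    c=viewer.get_calibration(cam); return c,R.from_rotvec(c['rvec']).as_matrix(),np.array(c['tvec'])
def ray(C,uv,z):   # intersect pixel rays with plane z
    c,M,t=C; uv=np.atleast_2d(uv).astype(float)
    d=np.c_[(uv[:,0]-c['cx'])/c['fx'],(uv[:,1]-c['cy'])/c['fy'],np.ones(len(uv))]@M
    o=-M.T@t; return o+d*((z-o[2])/d[:,2])[:,None]
def cloud(C,dep):
    c,M,t=C; v,u=np.mgrid[:384,:512]
    p=np.stack([(u-c['cx'])/c['fx']*dep,(v-c['cy'])/c['fy']*dep,dep],-1); return (p-t)@M
def snap(cam,name=None):
    C=cal(cam); im,d=viewer.get_image(cam)
    if name: cv2.imwrite('pics/'+name,cv2.cvtColor(im,cv2.COLOR_RGB2BGR))
    return C,im,d
def rect(C,m,z):   # min-area rectangle of a mask on plane z
    u=np.argwhere(m)[:,::-1]; p=ray(C,u,z)[:,:2].astype(np.float32)
    (c,s,a)=cv2.minAreaRect(p)
    if s[0]<s[1]: s=s[::-1]; a+=90
    return np.round(c,1),np.round(s,1),round((a+90)%180-90,1)
def pose():
    o=get_obs(); M=R.from_rotvec(o['orientation']).as_matrix()
    return np.array(o['ee_pos']),M,o
def go(x,y,z,yaw=None):  # tool-axis shift (cm) to target TCP; yaw (deg) of tool x axis in world, mod 180
    p,M,o=pose(); d=M.T@(np.array([x,y,z])-p)/10
    cur=np.degrees(np.arctan2(M[1,0],M[0,0])); 
    a=None if yaw is None else -((yaw-cur+90)%180-90)
    print('t',round(o['t'],2),'p',p.round(1),'yaw',cur.round(2),'tilt',np.degrees(np.arccos(-M[2,2])).round(2),'w',round(o['width'],1),'q6',o['qpos'][5].round(2),'| txyz cm',d.round(2),'az',None if a is None else round(a,2))
E
python3 - <<'E'
from h import *
C,im,d=snap('top'); P=cloud(C,d)
for n,z in [('lens_yellow_mid',70),('lens_green_mid',70),('lens_blue_mid',70),('slider_mid',28),('oil_mid',60),('mat_top',3),('tray_slot',5),('seat_yellow_top',11),('seat_green_top',11),('seat_blue_top',11)]:
    for r in masks_of('top',n)[:2]:
        m=r['pixels']
        if m.sum()<3: print(n,'few');continue
        q=P[m&(d>0)]; top=q[q[:,2]>q[:,2].max()-8]
        print(n,round(r['score'],2),np.round(r['location'],1),m.sum(),'rect',*rect(C,m,z),'topmean',top.mean(0).round(1),len(top))
# board and tray outlines
hsv=cv2.cvtColor(im,cv2.COLOR_RGB2HSV)
w=((hsv[...,1]<60)&(hsv[...,2]>200)); w[:130]=0;w[250:]=0;w[:,:200]=0;w[:,340:]=0
print('board',rect(C,w,8))
o=(hsv[...,0]<15)&(hsv[...,1]>200)&(hsv[...,2]>150); o[:,:124]=0;o[:,150:]=0;o[:180]=0;o[260:]=0
print('slot',rect(C,o,5),P[o].mean(0))
go(0,0,0)
E
```

```text
lens_yellow_mid 0.77 [279.4 166.3] 265 rect [610.3 -49.2] [41.5 34.5] 0.8 topmean [613.5 -50.4  91.3] 66
lens_green_mid 0.67 [281.2 208. ] 296 rect [521.7 -55.8] [39.4 39.2] -44.1 topmean [523.3 -56.5  91.4] 67
lens_blue_mid 0.81 [252.2 204.3] 239 rect [534.7   2.1] [38.7 32.1] 1.1 topmean [537.5   3.1  91.3] 61
slider_mid 0.85 [275.9 188.1] 702 rect [570.  -41.8] [102.4  35.5] 74.9 topmean [570.1 -42.2  29.1] 579
oil_mid 0.52 [246.9 150.2] 134 rect [644.3  24.4] [29.  24.1] 1.2 topmean [651.   26.   68.7] 33
mat_top 0.8 [398.9 217. ] 4338 rect [ 511.1 -323. ] [188.8 118.9] 14.3 topmean [ 510.9 -321.9    5.5] 1592
tray_slot 0.81 [123.3 218.2] 4638 rect [495.4 307.5] [184.2 136.2] -0.9 topmean [493.1 307.7  12.4] 2037
seat_yellow_top 0.56 [282.5 176.2] 71 rect [601.8 -55.2] [43.2 21. ] -72.5 topmean [602.6 -60.9  17.2] 4
seat_green_top 0.61 [283.8 216.4] 72 rect [511.6 -57.7] [43.3 21.9] -85.8 topmean [508.2 -56.7  13.3] 42
seat_blue_top 0.6 [260.2 204.9] 65 rect [ 5.317e+02 -4.000e-01] [45.8 27.7] -67.7 topmean [523.5  11.5  18.4] 4
board (array([573. , -38.7]), array([205.5, 164.6]), 73.8)
slot (array([0., 0.]), array([0., 0.]), 0.0) [nan nan nan]
t 0.65 p [ 204.2 -590.7  222.7] yaw -70.93 tilt 0.0 w 87.8 q6 -0.02 | txyz cm [-62.5    0.    22.27] az None<stdin>:14: RuntimeWarning: Mean of empty slice.
  ret = um.true_divide(
```

```bash
python3 - <<'E'
from h import *
c,M,t=cal('wrist'); p,T,o=pose()
print('cam in tool',(T.T@(-M.T@t-p)).round(1)); print('cam axes in tool\n',(T.T@M.T).round(3))
go(550,-150,300,-15)
E
```

```text
cam in tool [  -0.2  -70.5 -162.5]
cam axes in tool
 [[ 1.     0.001  0.   ]
 [-0.001  0.967  0.254]
 [ 0.    -0.254  0.967]]
t 0.65 p [ 204.2 -590.7  222.7] yaw -70.93 tilt 0.0 w 87.8 q6 -0.02 | txyz cm [-30.35 -47.08  -7.73] az -55.93
```

```bash
python3 -c "
from h import *
go(575,-20,225,-15)"
```

```text
t 0.65 p [ 204.2 -590.7  222.7] yaw -70.93 tilt 0.0 w 87.8 q6 -0.02 | txyz cm [-41.82 -53.69  -0.23] az -55.93
```

```bash
python3 -m inch '[{"tx":-3.5,"ty":-4.47},{"tx":-3.5,"ty":-4.47},{"tx":-3.5,"ty":-4.47},{"tx":-3.5,"ty":-4.47},{"tx":-3.5,"ty":-4.47},{"tx":-3.5,"ty":-4.47},{"tx":-3.5,"ty":-4.47},{"tx":-3.5,"ty":-4.47},{"tx":-3.5,"ty":-4.47},{"tx":-3.5,"ty":-4.47},{"tx":-3.5,"ty":-4.47},{"tx":-3.5,"ty":-4.47}]'
python3 -m inch '[{"az":-9.4,"jaw":0.7},{"az":-9.4,"jaw":0.7},{"az":-9.4,"jaw":0.7},{"az":-9.4,"jaw":0.7},{"az":-9.4,"jaw":0.7},{"az":-9.4,"jaw":0.7},{"jaw":0.7}]'
python3 -c "
from h import *
go(575,-20,225,-15)"
```

```text
t 0.65 p [ 204.2 -590.7  222.7] yaw -70.93 tilt 0.0 w 87.8 q6 -0.02 | txyz cm [-41.82 -53.69  -0.23] az -55.93$[0]: bad value
$[0]: bad value
```

```bash
python3 -m inch '[{"tx":-3.5,"ty":-4.47,"tz":0,"ax":0,"ay":0,"az":0,"jaw":1},{"tx":-3.5,"ty":-4.47,"tz":0,"ax":0,"ay":0,"az":0,"jaw":1},{"tx":-3.5,"ty":-4.47,"tz":0,"ax":0,"ay":0,"az":0,"jaw":1},{"tx":-3.5,"ty":-4.47,"tz":0,"ax":0,"ay":0,"az":0,"jaw":1},{"tx":-3.5,"ty":-4.47,"tz":0,"ax":0,"ay":0,"az":0,"jaw":1},{"tx":-3.5,"ty":-4.47,"tz":0,"ax":0,"ay":0,"az":0,"jaw":1},{"tx":-3.5,"ty":-4.47,"tz":0,"ax":0,"ay":0,"az":0,"jaw":1},{"tx":-3.5,"ty":-4.47,"tz":0,"ax":0,"ay":0,"az":0,"jaw":1},{"tx":-3.5,"ty":-4.47,"tz":0,"ax":0,"ay":0,"az":0,"jaw":1},{"tx":-3.5,"ty":-4.47,"tz":0,"ax":0,"ay":0,"az":0,"jaw":1},{"tx":-3.5,"ty":-4.47,"tz":0,"ax":0,"ay":0,"az":0,"jaw":1},{"tx":-3.5,"ty":-4.47,"tz":0,"ax":0,"ay":0,"az":0,"jaw":1}]'; python3 -m inch '[{"az":-9.4}]'
python3 -c "
from h import *
go(575,-20,225,-15)"
```

```text
t: 2.15
ee_pos: [574.9, -16.8, 222.9]
orientation: [-2.559, 1.823, -0.001]
ft_force: [0.7, -1.2, -0.1]
width: 87.8
t 2.15 p [574.9 -16.8 222.9] yaw -70.92 tilt 0.03 w 87.8 q6 1.19 | txyz cm [ 0.31  0.1  -0.21] az -55.92$[0]: bad value
```

```bash
python3 -m inch '[{"tx":0,"ty":0,"tz":0,"ax":0,"ay":0,"az":-9.3,"jaw":0.7},{"tx":0,"ty":0,"tz":0,"ax":0,"ay":0,"az":-9.3,"jaw":0.7},{"tx":0,"ty":0,"tz":0,"ax":0,"ay":0,"az":-9.3,"jaw":0.7},{"tx":0,"ty":0,"tz":0,"ax":0,"ay":0,"az":-9.3,"jaw":0.7},{"tx":0,"ty":0,"tz":0,"ax":0,"ay":0,"az":-9.3,"jaw":0.7},{"tx":0,"ty":0,"tz":0,"ax":0,"ay":0,"az":-9.4,"jaw":0.7},{"tx":0,"ty":0,"tz":0,"ax":0,"ay":0,"az":0,"jaw":0.7},{"tx":0,"ty":0,"tz":0,"ax":0,"ay":0,"az":0,"jaw":0.7}]'
cat > w.py <<'E'
from h import *
import sys
C,im,d=snap('wrist',sys.argv[1]); P=cloud(C,d); go(575,-20,225,-15)
for n,z in [('slider_mid',28),('lens_yellow_mid',91),('lens_green_mid',91),('lens_blue_mid',91),('seat_yellow_top',11),('seat_green_top',11),('seat_blue_top',11),('oil_mid',68)]:
    for r in masks_of('wrist',n)[:1]:
        m=r['pixels']&(d>0)
        if m.sum()<10: continue
        q=P[m]; h=np.percentile(q[:,2],98); top=q[abs(q[:,2]-h)<3]
        (cx,cy),rad=cv2.minEnclosingCircle(top[:,:2].astype(np.float32))
        print(n,round(r['score'],2),m.sum(),'h',h.round(1),'rect@z',*rect(C,m,z),'top circ',round(cx,1),round(cy,1),'r',round(rad,1),len(top),'mean',top.mean(0).round(1))
E
python3 w.py c.png
```

```text
t: 3.15
ee_pos: [574.0, -18.5, 222.7]
orientation: [-3.114, 0.416, -0.0]
ft_force: [0.6, 0.4, 1.1]
width: 61.2
t 3.2 p [574.  -18.5 222.7] yaw -15.18 tilt 0.01 w 61.2 q6 0.21 | txyz cm [ 0.14  0.12 -0.23] az -0.18
slider_mid 0.57 2145 h 30.2 rect@z [572.2 -41.9] [102.2  33.1] 75.6 top circ 572.5 -42.0 r 51.4 1983 mean [572.8 -40.5  28.7]
lens_yellow_mid 0.73 1196 h 92.6 rect@z [613. -38.] [46.1 33.1] -78.5 top circ 615.3 -49.8 r 9.2 242 mean [615.2 -49.6  91.7]
lens_green_mid 0.62 1170 h 92.5 rect@z [534.1 -44.1] [48.3 34.1] 49.0 top circ 524.9 -56.0 r 9.1 226 mean [525.  -55.8  91.6]
lens_blue_mid 0.57 1019 h 92.7 rect@z [544.6   8.6] [39.4 31.9] 58.9 top circ 539.5 2.9 r 9.1 257 mean [539.7   3.1  91.6]
seat_yellow_top 0.6 182 h 13.1 rect@z [613.8 -42.8] [45.2 28.4] 10.9 top circ 615.4 -50.4 r 22.6 177 mean [614.8 -39.   11.6]
seat_green_top 0.79 242 h 15.5 rect@z [527.8 -50.5] [45.9 31.9] -31.0 top circ 524.1 -56.5 r 22.8 27 mean [530.3 -47.2  13.2]
seat_blue_top 0.72 251 h 13.0 rect@z [549.1   9. ] [44.3 27. ] -52.5 top circ 541.8 3.4 r 22.2 236 mean [552.4   9.7  11.6]
oil_mid 0.78 492 h 69.7 rect@z [646.7  28.1] [25.7 23.8] -31.1 top circ 653.0 25.8 r 7.1 146 mean [652.7  26.1  68.4]
```

View pics/c.png

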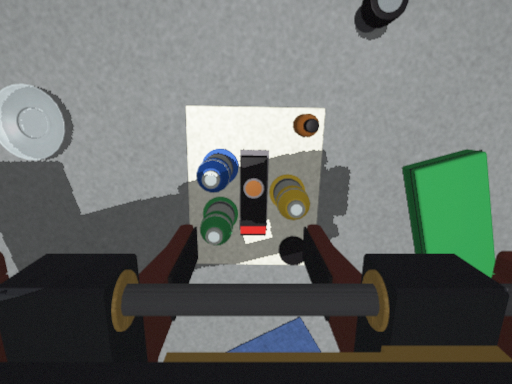

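The wrist picture shows the noses at blue (210,180), green (214,237) and yellow (296,210), with the slider at (254,192). The nose fits all gave a radius of about 9 mm, so I can trust them. I'll pick green first.

```bash
python3 -c "
from h import *
go(525,-56,35,-15.6)"
```

```text
t 3.6 p [574.  -18.5 222.7] yaw -15.05 tilt 0.0 w 61.9 q6 0.21 | txyz cm [-3.76  4.89 18.77] az 0.55
```

```bash
python3 -m inch '[{"tx":-3.76,"ty":4.89,"tz":0,"ax":0,"ay":0,"az":0.55,"jaw":0.7},{"tx":0,"ty":0,"tz":4,"ax":0,"ay":0,"az":0,"jaw":0.7},{"tx":0,"ty":0,"tz":4,"ax":0,"ay":0,"az":0,"jaw":0.7},{"tx":0,"ty":0,"tz":3,"ax":0,"ay":0,"az":0,"jaw":0.7},{"tx":0,"ty":0,"tz":0,"ax":0,"ay":0,"az":0,"jaw":0.7},{"tx":0,"ty":0,"tz":0,"ax":0,"ay":0,"az":0,"jaw":0.7}]'
python3 -c "
from h import *
go(525,-56,35,-15.6)"
```

```text
t: 4.35
ee_pos: [525.7, -56.0, 113.6]
orientation: [-3.113, 0.426, -0.002]
ft_force: [-0.5, 0.7, 0.3]
width: 61.4
t 4.35 p [525.7 -56.  113.6] yaw -15.58 tilt 0.06 w 61.4 q6 0.14 | txyz cm [-0.08  0.02  7.86] az 0.02
```

```bash
python3 -m inch '[{"tx":-0.05,"ty":0,"tz":4,"ax":0,"ay":0,"az":0,"jaw":0.7},{"tx":0,"ty":0,"tz":2.9,"ax":0,"ay":0,"az":0,"jaw":0.7},{"tx":0,"ty":0,"tz":1,"ax":0,"ay":0,"az":0,"jaw":0.7},{"tx":0,"ty":0,"tz":0,"ax":0,"ay":0,"az":0,"jaw":0.3},{"tx":0,"ty":0,"tz":0,"ax":0,"ay":0,"az":0,"jaw":0.3},{"tx":0,"ty":0,"tz":0,"ax":0,"ay":0,"az":0,"jaw":0.3},{"tx":0,"ty":0,"tz":0,"ax":0,"ay":0,"az":0,"jaw":0.3},{"tx":0,"ty":0,"tz":0,"ax":0,"ay":0,"az":0,"jaw":0.3}]'
python3 -c "
from h import *
go(465,-365,135,-15.6)"
```

```text
t: 5.35
ee_pos: [525.1, -55.9, 34.8]
orientation: [-3.113, 0.426, -0.002]
ft_force: [-0.8, -0.2, 7.7]
width: 35.9
t 5.35 p [525.1 -55.9  34.8] yaw -15.58 tilt 0.09 w 35.9 q6 0.14 | txyz cm [  2.53  31.39 -10.03] az 0.02
```

```bash
python3 -m inch '[{"tx":0,"ty":0,"tz":-2,"ax":0,"ay":0,"az":0,"jaw":0.3},{"tx":0,"ty":0,"tz":-4,"ax":0,"ay":0,"az":0,"jaw":0.3},{"tx":0,"ty":0,"tz":-4,"ax":0,"ay":0,"az":0,"jaw":0.3},{"tx":0.36,"ty":4.48,"tz":0,"ax":0,"ay":0,"az":0,"jaw":0.3},{"tx":0.36,"ty":4.48,"tz":0,"ax":0,"ay":0,"az":0,"jaw":0.3},{"tx":0.36,"ty":4.48,"tz":0,"ax":0,"ay":0,"az":0,"jaw":0.3},{"tx":0.36,"ty":4.48,"tz":0,"ax":0,"ay":0,"az":0,"jaw":0.3},{"tx":0.36,"ty":4.48,"tz":0,"ax":0,"ay":0,"az":0,"jaw":0.3},{"tx":0.36,"ty":4.48,"tz":0,"ax":0,"ay":0,"az":0,"jaw":0.3},{"tx":0.36,"ty":4.48,"tz":0,"ax":0,"ay":0,"az":0,"jaw":0.3},{"tx":0,"ty":0,"tz":0,"ax":0,"ay":0,"az":0,"jaw":0.3}]'
python3 -c "
from h import *
go(465,-365,28,-15.6)"
```

```text
t: 6.72
ee_pos: [463.8, -367.4, 133.8]
orientation: [3.111, -0.431, 0.001]
ft_force: [-0.1, 0.6, -2.5]
width: 35.6
t 6.72 p [ 463.8 -367.4  133.8] yaw -15.78 tilt 0.06 w 35.6 q6 -0.41 | txyz cm [ 0.04 -0.27 10.58] az -0.18
```

```bash
python3 -m inch '[{"tx":0,"ty":0,"tz":4,"ax":0,"ay":0,"az":0,"jaw":0.3},{"tx":0,"ty":0,"tz":4,"ax":0,"ay":0,"az":0,"jaw":0.3},{"tx":0,"ty":0,"tz":2,"ax":0,"ay":0,"az":0,"jaw":0.3},{"tx":0,"ty":0,"tz":0.6,"ax":0,"ay":0,"az":0,"jaw":0.3},{"tx":0,"ty":0,"tz":0,"ax":0,"ay":0,"az":0,"jaw":0.3},{"tx":0,"ty":0,"tz":0,"ax":0,"ay":0,"az":0,"jaw":0.3}]'
python3 -c "
from h import *
go(465,-365,27,-15.6)"
```

```text
t: 7.48
ee_pos: [465.4, -365.2, 28.9]
orientation: [3.111, -0.425, 0.003]
ft_force: [0.4, 0.3, -2.7]
width: 35.7
t 7.47 p [ 465.4 -365.2   28.9] yaw -15.57 tilt 0.13 w 35.7 q6 -0.41 | txyz cm [-0.04 -0.01  0.19] az 0.03
```

```bash
python3 -m inch '[{"tx":0,"ty":0,"tz":0.16,"ax":0,"ay":0,"az":0,"jaw":0.3},{"tx":0,"ty":0,"tz":0,"ax":0,"ay":0,"az":0,"jaw":0.3},{"tx":0,"ty":0,"tz":0,"ax":0,"ay":0,"az":0,"jaw":0.7},{"tx":0,"ty":0,"tz":0,"ax":0,"ay":0,"az":0,"jaw":0.7},{"tx":0,"ty":0,"tz":0,"ax":0,"ay":0,"az":0,"jaw":0.7},{"tx":0,"ty":0,"tz":-3,"ax":0,"ay":0,"az":0,"jaw":0.7},{"tx":0,"ty":0,"tz":-4,"ax":0,"ay":0,"az":0,"jaw":0.7},{"tx":0,"ty":0,"tz":-4,"ax":0,"ay":0,"az":0,"jaw":0.7}]'
python3 -m inch '[{"tx":-0.34,"ty":-4.68,"tz":0,"ax":0,"ay":0,"az":0,"jaw":0.7},{"tx":-0.34,"ty":-4.68,"tz":0,"ax":0,"ay":0,"az":0,"jaw":0.7},{"tx":-0.34,"ty":-4.68,"tz":0,"ax":0,"ay":0,"az":0,"jaw":0.7},{"tx":-0.34,"ty":-4.68,"tz":0,"ax":0,"ay":0,"az":0,"jaw":0.7},{"tx":-0.34,"ty":-4.68,"tz":0,"ax":0,"ay":0,"az":0,"jaw":0.7},{"tx":-0.34,"ty":-4.68,"tz":0,"ax":0,"ay":0,"az":0,"jaw":0.7},{"tx":-0.34,"ty":-4.68,"tz":0,"ax":0,"ay":0,"az":0,"jaw":0.7},{"tx":-0.34,"ty":-4.68,"tz":0,"ax":0,"ay":0,"az":0,"jaw":0.7},{"tx":0,"ty":0,"tz":0,"ax":0,"ay":0,"az":0,"jaw":0.7},{"tx":0,"ty":0,"tz":0,"ax":0,"ay":0,"az":0,"jaw":0.7}]'
python3 -c "
from h import *
go(539.5,3,35,-15.6)"
```

```text
t: 8.48
ee_pos: [464.3, -364.5, 137.0]
orientation: [-3.112, 0.426, 0.001]
ft_force: [0.9, -0.5, -0.5]
width: 61.6
t: 9.72
ee_pos: [538.6, 3.0, 136.0]
orientation: [3.112, -0.425, -0.001]
ft_force: [0.4, -0.5, 0.1]
width: 61.5
t 9.72 p [538.6   3.  136. ] yaw -15.54 tilt 0.03 w 61.5 q6 0.26 | txyz cm [ 0.09 -0.03 10.1 ] az 0.06
```

```bash
python3 -m inch '[{"tx":0.09,"ty":-0.03,"tz":4,"ax":0,"ay":0,"az":0,"jaw":0.7},{"tx":0,"ty":0,"tz":4,"ax":0,"ay":0,"az":0,"jaw":0.7},{"tx":0,"ty":0,"tz":2.1,"ax":0,"ay":0,"az":0,"jaw":0.7},{"tx":0,"ty":0,"tz":0,"ax":0,"ay":0,"az":0,"jaw":0.7},{"tx":0,"ty":0,"tz":0,"ax":0,"ay":0,"az":0,"jaw":0.3},{"tx":0,"ty":0,"tz":0,"ax":0,"ay":0,"az":0,"jaw":0.3},{"tx":0,"ty":0,"tz":0,"ax":0,"ay":0,"az":0,"jaw":0.3},{"tx":0,"ty":0,"tz":0,"ax":0,"ay":0,"az":0,"jaw":0.3}]'
python3 -m inch '[{"tx":0,"ty":0,"tz":-2,"ax":0,"ay":0,"az":0,"jaw":0.3},{"tx":0,"ty":0,"tz":-4,"ax":0,"ay":0,"az":0,"jaw":0.3},{"tx":0,"ty":0,"tz":-4,"ax":0,"ay":0,"az":0,"jaw":0.3},{"tx":0.86,"ty":4.58,"tz":0,"ax":0,"ay":0,"az":0,"jaw":0.3},{"tx":0.86,"ty":4.58,"tz":0,"ax":0,"ay":0,"az":0,"jaw":0.3},{"tx":0.86,"ty":4.58,"tz":0,"ax":0,"ay":0,"az":0,"jaw":0.3},{"tx":0.86,"ty":4.58,"tz":0,"ax":0,"ay":0,"az":0,"jaw":0.3},{"tx":0.86,"ty":4.58,"tz":0,"ax":0,"ay":0,"az":0,"jaw":0.3},{"tx":0.86,"ty":4.58,"tz":0,"ax":0,"ay":0,"az":0,"jaw":0.3},{"tx":0.86,"ty":4.58,"tz":0,"ax":0,"ay":0,"az":0,"jaw":0.3},{"tx":0,"ty":0,"tz":0,"ax":0,"ay":0,"az":0,"jaw":0.3},{"tx":0,"ty":0,"tz":0,"ax":0,"ay":0,"az":0,"jaw":0.3}]'
python3 -c "
from h import *
go(511,-322,27.3,-15.6)"
```

```text
t: 10.72
ee_pos: [540.3, 3.3, 36.0]
orientation: [-3.113, 0.426, -0.002]
ft_force: [-1.9, -0.8, 5.9]
width: 35.5
t: 12.22
ee_pos: [511.2, -321.0, 134.7]
orientation: [-3.112, 0.427, 0.001]
ft_force: [0.1, 0.6, -1.7]
width: 36.0
t 12.22 p [ 511.2 -321.   134.7] yaw -15.61 tilt 0.07 w 36.0 q6 -0.31 | txyz cm [ 0.02  0.11 10.74] az -0.01
```

```bash
python3 -m inch '[{"tx":0,"ty":0.1,"tz":4,"ax":0,"ay":0,"az":0,"jaw":0.3},{"tx":0,"ty":0,"tz":4,"ax":0,"ay":0,"az":0,"jaw":0.3},{"tx":0,"ty":0,"tz":2,"ax":0,"ay":0,"az":0,"jaw":0.3},{"tx":0,"ty":0,"tz":0.65,"ax":0,"ay":0,"az":0,"jaw":0.3},{"tx":0,"ty":0,"tz":0,"ax":0,"ay":0,"az":0,"jaw":0.3},{"tx":0,"ty":0,"tz":0,"ax":0,"ay":0,"az":0,"jaw":0.3}]'
python3 -c "
from h import *
go(511,-322,27.3,-15.6)"
```

```text
t: 12.98
ee_pos: [512.3, -323.0, 29.7]
orientation: [3.112, -0.425, 0.003]
ft_force: [-0.1, -0.6, -1.9]
width: 35.5
t 12.97 p [ 512.3 -323.    29.7] yaw -15.57 tilt 0.12 w 35.5 q6 -0.31 | txyz cm [-0.16 -0.06  0.24] az 0.03
```

```bash
python3 -m inch '[{"tx":0,"ty":0,"tz":0.17,"ax":0,"ay":0,"az":0,"jaw":0.3},{"tx":0,"ty":0,"tz":0,"ax":0,"ay":0,"az":0,"jaw":0.3},{"tx":0,"ty":0,"tz":0,"ax":0,"ay":0,"az":0,"jaw":0.7},{"tx":0,"ty":0,"tz":0,"ax":0,"ay":0,"az":0,"jaw":0.7},{"tx":0,"ty":0,"tz":0,"ax":0,"ay":0,"az":0,"jaw":0.7},{"tx":0,"ty":0,"tz":-3,"ax":0,"ay":0,"az":0,"jaw":0.7},{"tx":0,"ty":0,"tz":-4,"ax":0,"ay":0,"az":0,"jaw":0.7},{"tx":0,"ty":0,"tz":-4,"ax":0,"ay":0,"az":0,"jaw":0.7}]'
python3 -m inch '[{"tx":0.45,"ty":-4.84,"tz":0,"ax":0,"ay":0,"az":0,"jaw":0.7},{"tx":0.45,"ty":-4.84,"tz":0,"ax":0,"ay":0,"az":0,"jaw":0.7},{"tx":0.45,"ty":-4.84,"tz":0,"ax":0,"ay":0,"az":0,"jaw":0.7},{"tx":0.45,"ty":-4.84,"tz":0,"ax":0,"ay":0,"az":0,"jaw":0.7},{"tx":0.45,"ty":-4.84,"tz":0,"ax":0,"ay":0,"az":0,"jaw":0.7},{"tx":0.45,"ty":-4.84,"tz":0,"ax":0,"ay":0,"az":0,"jaw":0.7},{"tx":0,"ty":0,"tz":0,"ax":0,"ay":0,"az":0,"jaw":0.7},{"tx":0,"ty":0,"tz":0,"ax":0,"ay":0,"az":0,"jaw":0.7}]'
python3 -c "
from h import *
go(615.3,-49.8,35,-15.6)"
```

```text
t: 13.98
ee_pos: [511.1, -322.4, 137.7]
orientation: [-3.112, 0.426, 0.001]
ft_force: [0.5, 0.0, 0.2]
width: 61.4
t: 14.98
ee_pos: [615.0, -50.3, 136.6]
orientation: [3.112, -0.425, -0.001]
ft_force: [-0.1, 0.9, 0.2]
width: 61.5
t 14.97 p [615.  -50.3 136.6] yaw -15.54 tilt 0.04 w 61.5 q6 0.17 | txyz cm [ 0.02 -0.06 10.16] az 0.06
```

```bash
python3 -m inch '[{"tx":0.02,"ty":-0.05,"tz":4,"ax":0,"ay":0,"az":0,"jaw":0.7},{"tx":0,"ty":0,"tz":4,"ax":0,"ay":0,"az":0,"jaw":0.7},{"tx":0,"ty":0,"tz":2.2,"ax":0,"ay":0,"az":0,"jaw":0.7},{"tx":0,"ty":0,"tz":0,"ax":0,"ay":0,"az":0,"jaw":0.7},{"tx":0,"ty":0,"tz":0,"ax":0,"ay":0,"az":0,"jaw":0.3},{"tx":0,"ty":0,"tz":0,"ax":0,"ay":0,"az":0,"jaw":0.3},{"tx":0,"ty":0,"tz":0,"ax":0,"ay":0,"az":0,"jaw":0.3},{"tx":0,"ty":0,"tz":0,"ax":0,"ay":0,"az":0,"jaw":0.3}]'
python3 -m inch '[{"tx":0,"ty":0,"tz":-2,"ax":0,"ay":0,"az":0,"jaw":0.3},{"tx":0,"ty":0,"tz":-4,"ax":0,"ay":0,"az":0,"jaw":0.3},{"tx":0,"ty":0,"tz":-4,"ax":0,"ay":0,"az":0,"jaw":0.3},{"tx":0.11,"ty":4.73,"tz":0,"ax":0,"ay":0,"az":0,"jaw":0.3},{"tx":0.11,"ty":4.73,"tz":0,"ax":0,"ay":0,"az":0,"jaw":0.3},{"tx":0.11,"ty":4.73,"tz":0,"ax":0,"ay":0,"az":0,"jaw":0.3},{"tx":0.11,"ty":4.73,"tz":0,"ax":0,"ay":0,"az":0,"jaw":0.3},{"tx":0.11,"ty":4.73,"tz":0,"ax":0,"ay":0,"az":0,"jaw":0.3},{"tx":0,"ty":0,"tz":0,"ax":0,"ay":0,"az":0,"jaw":0.3},{"tx":0,"ty":0,"tz":0,"ax":0,"ay":0,"az":0,"jaw":0.3}]'
python3 -c "
from h import *
go(557,-279,27.3,-15.6)"
```

```text
t: 15.98
ee_pos: [616.1, -49.8, 35.9]
orientation: [3.112, -0.426, 0.002]
ft_force: [-2.5, -0.8, 5.9]
width: 35.3
t: 17.23
ee_pos: [557.5, -278.6, 135.4]
orientation: [-3.112, 0.427, -0.0]
ft_force: [-0.5, 0.4, -2.6]
width: 35.8
t 17.23 p [ 557.5 -278.6  135.4] yaw -15.62 tilt 0.02 w 35.8 q6 -0.21 | txyz cm [-0.04  0.05 10.81] az -0.02
```

```bash
python3 -m inch '[{"tx":0,"ty":0.05,"tz":4,"ax":0,"ay":0,"az":0,"jaw":0.3},{"tx":0,"ty":0,"tz":4,"ax":0,"ay":0,"az":0,"jaw":0.3},{"tx":0,"ty":0,"tz":2,"ax":0,"ay":0,"az":0,"jaw":0.3},{"tx":0,"ty":0,"tz":0.72,"ax":0,"ay":0,"az":0,"jaw":0.3},{"tx":0,"ty":0,"tz":0.1,"ax":0,"ay":0,"az":0,"jaw":0.3},{"tx":0,"ty":0,"tz":0,"ax":0,"ay":0,"az":0,"jaw":0.3},{"tx":0,"ty":0,"tz":0,"ax":0,"ay":0,"az":0,"jaw":0.7},{"tx":0,"ty":0,"tz":0,"ax":0,"ay":0,"az":0,"jaw":0.7},{"tx":0,"ty":0,"tz":0,"ax":0,"ay":0,"az":0,"jaw":0.7}]'
python3 -m inch '[{"tx":0,"ty":0,"tz":-3,"ax":0,"ay":0,"az":0,"jaw":0.7},{"tx":0,"ty":0,"tz":-4,"ax":0,"ay":0,"az":0,"jaw":0.7},{"tx":0,"ty":0,"tz":-4,"ax":0,"ay":0,"az":0,"jaw":0.7},{"tx":-1.07,"ty":-5.1,"tz":-1.7,"ax":0,"ay":0,"az":0,"jaw":0.7},{"tx":-1.07,"ty":-5.1,"tz":-1.7,"ax":0,"ay":0,"az":0,"jaw":0.7},{"tx":-1.07,"ty":-5.1,"tz":-1.7,"ax":0,"ay":0,"az":0,"jaw":0.7},{"tx":-1.07,"ty":-5.1,"tz":-1.7,"ax":0,"ay":0,"az":0,"jaw":0.7},{"tx":-1.07,"ty":-5.1,"tz":-1.7,"ax":0,"ay":0,"az":0,"jaw":0.7},{"tx":0,"ty":0,"tz":0,"ax":0,"ay":0,"az":0,"jaw":0.7},{"tx":0,"ty":0,"tz":0,"ax":0,"ay":0,"az":0,"jaw":0.7}]'
python3 w.py d.png
python3 - <<'E'
from h import *
C,im,d=snap('top','e.png'); P=cloud(C,d)
print('top:')
for n in ['lens_yellow_mid','lens_green_mid','lens_blue_mid']:
    r=masks_of('top',n)[:1]
    if r: q=P[r[0]['pixels']]; t=q[q[:,2]>q[:,2].max()-6]; print(n,r[0]['score'],t.mean(0).round(1))
r=masks_of('top','tray_slot')[0]; m=r['pixels']; print('tray',rect(C,m,11))
h=cv2.cvtColor(im,cv2.COLOR_RGB2HSV); o=m&(h[...,0]<20)&(h[...,1]>150)
n,l,s,_=cv2.connectedComponentsWithStats(o.astype(np.uint8))
for i in range(1,n):
    if s[i,4]>50: print(s[i],rect(C,l==i,5))
E
```

```text
t: 18.35
ee_pos: [557.6, -279.6, 27.0]
orientation: [3.112, -0.426, 0.001]
ft_force: [-0.1, 0.4, 0.3]
width: 60.0
t: 19.6
ee_pos: [574.1, -19.8, 221.5]
orientation: [3.112, -0.425, -0.0]
ft_force: [0.3, -0.4, -0.0]
width: 61.6
t 19.65 p [574.  -20.3 221.2] yaw -15.61 tilt 0.05 w 61.2 q6 0.22 | txyz cm [ 0.09 -0.06 -0.38] az -0.61
slider_mid 0.76 2089 h 30.3 rect@z [572.7 -40.3] [101.2  32.4] 74.4 top circ 572.8 -41.8 r 50.8 1953 mean [572.7 -41.1  28.8]
lens_yellow_mid 0.67 423 h 40.9 rect@z [ 568.1 -205.3] [29.4 26.1] -15.5 top circ 560.4 -264.7 r 9.6 34 mean [ 561.6 -263.3   39.9]
lens_green_mid 0.62 2095 h 30.3 rect@z [576.8 -26. ] [83.4 27.1] 74.5 top circ 572.8 -41.8 r 50.8 1961 mean [572.7 -41.1  28.8]
lens_blue_mid 0.7 505 h 69.6 rect@z [643.1  29.3] [24.9 20.3] -15.5 top circ 652.9 26.0 r 6.8 147 mean [652.8  26.   68.5]
seat_yellow_top 0.88 1010 h 13.1 rect@z [614.9 -51.2] [45.7 45.2] -59.4 top circ 615.0 -50.9 r 23.0 945 mean [615.2 -50.4  11.6]
seat_green_top 0.9 936 h 13.0 rect@z [523.9 -56.2] [45.8 43.8] -15.5 top circ 523.9 -56.3 r 23.0 896 mean [524.4 -56.   11.6]
seat_blue_top 0.79 1063 h 13.1 rect@z [541.6   2.5] [45.1 44.8] 28.3 top circ 541.3 2.8 r 23.0 1017 mean [541.4   3.1  11.6]
oil_mid 0.77 553 h 69.6 rect@z [647.   27.8] [27.  23.9] -15.5 top circ 652.9 26.0 r 6.8 147 mean [652.8  26.   68.5]
top:
lens_yellow_mid 0.63 [ 429.1  -35.9 1081.3]
lens_green_mid 0.74 [ 429.1  -35.9 1081.3]
lens_blue_mid 0.83 [ 429.1  -35.9 1081.3]
tray (array([493.9, 304.4]), array([184.7, 136.3]), -1.2)
[ 99 190  19  18 312] (array([541.7, 340.9]), array([41.3, 39.3]), -89.1)
[125 196  20  48 790] (array([495.1, 277.1]), array([106.9,  38.7]), -1.9)
[ 97 230  16  16 203] (array([452.4, 343.9]), array([34.7, 34. ]), -88.9)
```

View pics/d.png

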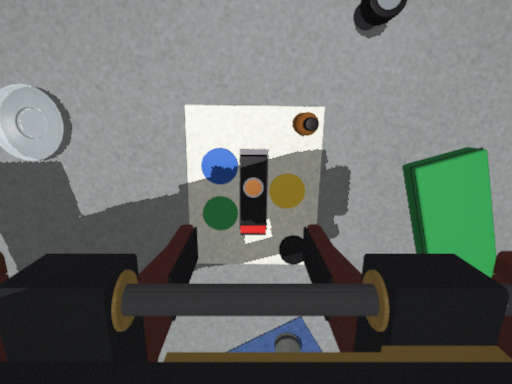

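View pics/e.png

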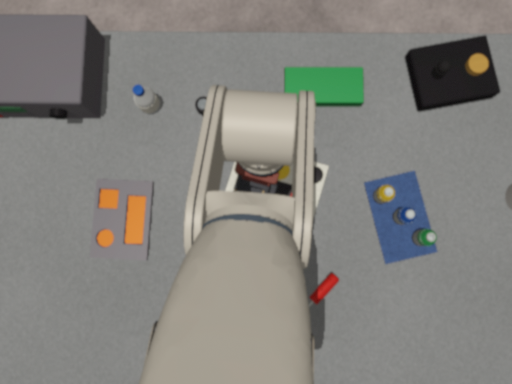

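All three objectives stand on the mat: yellow (386,193), blue (407,214) and green (427,237). The slider hasn't moved and the seats are now bare, fitting a 23 mm radius. Next is the slider.

```bash
python3 -c "
from h import *
go(572.8,-41.8,16,-15.3)"
```

```text
t 20.3 p [574.4 -19.5 221.7] yaw -15.58 tilt 0.0 w 61.3 q6 0.22 | txyz cm [ 0.44  2.19 20.57] az -0.28
```

```bash
python3 -m inch '[{"tx":0.44,"ty":2.19,"tz":2,"ax":0,"ay":0,"az":-0.28,"jaw":0.7},{"tx":0,"ty":0,"tz":5,"ax":0,"ay":0,"az":0,"jaw":0.7},{"tx":0,"ty":0,"tz":5,"ax":0,"ay":0,"az":0,"jaw":0.7},{"tx":0,"ty":0,"tz":5,"ax":0,"ay":0,"az":0,"jaw":0.7},{"tx":0,"ty":0,"tz":1,"ax":0,"ay":0,"az":0,"jaw":0.7},{"tx":0,"ty":0,"tz":0,"ax":0,"ay":0,"az":0,"jaw":0.7},{"tx":0,"ty":0,"tz":0,"ax":0,"ay":0,"az":0,"jaw":0.7}]'
python3 -c "
from h import *
go(572.8,-41.8,16,-15.3)"
```

```text
t: 21.18
ee_pos: [574.3, -41.9, 43.7]
orientation: [-3.113, 0.418, -0.005]
ft_force: [0.4, -0.2, 0.0]
width: 61.6
t 21.18 p [574.3 -41.9  43.7] yaw -15.3 tilt 0.19 w 61.6 q6 0.17 | txyz cm [-0.16  0.03  2.77] az -0.0
```

```bash
python3 -m inch '[{"tx":-0.15,"ty":0,"tz":2,"ax":0,"ay":0,"az":0,"jaw":0.7},{"tx":0,"ty":0,"tz":0.75,"ax":0,"ay":0,"az":0,"jaw":0.7},{"tx":0,"ty":0,"tz":0,"ax":0,"ay":0,"az":0,"jaw":0.7},{"tx":0,"ty":0,"tz":0,"ax":0,"ay":0,"az":0,"jaw":0.2},{"tx":0,"ty":0,"tz":0,"ax":0,"ay":0,"az":0,"jaw":0.2},{"tx":0,"ty":0,"tz":0,"ax":0,"ay":0,"az":0,"jaw":0.2},{"tx":0,"ty":0,"tz":0,"ax":0,"ay":0,"az":0,"jaw":0.2},{"tx":0,"ty":0,"tz":0,"ax":0,"ay":0,"az":0,"jaw":0.2}]'
python3 -c "
from h import *
go(390,277,160,-92)"
```

```text
t: 22.18
ee_pos: [571.5, -41.4, 14.4]
orientation: [-3.114, 0.418, -0.001]
ft_force: [0.0, 0.3, 3.3]
width: 31.9
t 22.18 p [571.5 -41.4  14.4] yaw -15.3 tilt 0.02 w 31.9 q6 0.17 | txyz cm [-25.9  -25.92 -14.57] az 76.7
```

```bash
python3 -m inch '[{"tx":0,"ty":0,"tz":0,"ax":0,"ay":0,"az":0,"jaw":0.5},{"tx":0,"ty":0,"tz":0,"ax":0,"ay":0,"az":0,"jaw":0.5},{"tx":0,"ty":0,"tz":-0.2,"ax":0,"ay":0,"az":0,"jaw":0.5},{"tx":0,"ty":0,"tz":0,"ax":0,"ay":0,"az":0,"jaw":0.5},{"tx":0,"ty":0,"tz":0,"ax":0,"ay":0,"az":0,"jaw":0.2},{"tx":0,"ty":0,"tz":0,"ax":0,"ay":0,"az":0,"jaw":0.2},{"tx":0,"ty":0,"tz":0,"ax":0,"ay":0,"az":0,"jaw":0.2},{"tx":0,"ty":0,"tz":0,"ax":0,"ay":0,"az":0,"jaw":0.2}]'
python3 -m inch '[{"tx":0,"ty":0,"tz":-2,"ax":0,"ay":0,"az":0,"jaw":0.2},{"tx":0,"ty":0,"tz":-4,"ax":0,"ay":0,"az":0,"jaw":0.2},{"tx":0,"ty":0,"tz":-4,"ax":0,"ay":0,"az":0,"jaw":0.2},{"tx":-3.24,"ty":-3.24,"tz":-0.6,"ax":0,"ay":0,"az":0,"jaw":0.2},{"tx":-3.24,"ty":-3.24,"tz":-0.6,"ax":0,"ay":0,"az":0,"jaw":0.2},{"tx":-3.24,"ty":-3.24,"tz":-0.6,"ax":0,"ay":0,"az":0,"jaw":0.2},{"tx":-3.24,"ty":-3.24,"tz":-0.6,"ax":0,"ay":0,"az":0,"jaw":0.2},{"tx":-3.24,"ty":-3.24,"tz":-0.6,"ax":0,"ay":0,"az":0,"jaw":0.2},{"tx":-3.24,"ty":-3.24,"tz":-0.6,"ax":0,"ay":0,"az":0,"jaw":0.2},{"tx":-3.24,"ty":-3.24,"tz":-0.6,"ax":0,"ay":0,"az":0,"jaw":0.2},{"tx":-3.24,"ty":-3.24,"tz":-0.6,"ax":0,"ay":0,"az":0,"jaw":0.2}]'
python3 -m inch '[{"tx":0,"ty":0,"tz":0,"ax":0,"ay":0,"az":9.6,"jaw":0.2},{"tx":0,"ty":0,"tz":0,"ax":0,"ay":0,"az":9.6,"jaw":0.2},{"tx":0,"ty":0,"tz":0,"ax":0,"ay":0,"az":9.6,"jaw":0.2},{"tx":0,"ty":0,"tz":0,"ax":0,"ay":0,"az":9.6,"jaw":0.2},{"tx":0,"ty":0,"tz":0,"ax":0,"ay":0,"az":9.6,"jaw":0.2},{"tx":0,"ty":0,"tz":0,"ax":0,"ay":0,"az":9.6,"jaw":0.2},{"tx":0,"ty":0,"tz":0,"ax":0,"ay":0,"az":9.6,"jaw":0.2},{"tx":0,"ty":0,"tz":0,"ax":0,"ay":0,"az":9.6,"jaw":0.2},{"tx":0,"ty":0,"tz":0,"ax":0,"ay":0,"az":0,"jaw":0.2},{"tx":0,"ty":0,"tz":0,"ax":0,"ay":0,"az":0,"jaw":0.2}]'
cat > s.py <<'E'
from h import *
import sys
C,im,d=snap('wrist',sys.argv[1]); P=cloud(C,d); go(495,277,100,-92)
h=cv2.cvtColor(im,cv2.COLOR_RGB2HSV); o=(h[...,0]<20)&(h[...,1]>150)&(h[...,2]>60)
n,l,s,_=cv2.connectedComponentsWithStats(o.astype(np.uint8))
for i in range(1,n):
    if s[i,4]>150: print(s[i],rect(C,l==i,5),np.median(P[l==i][:,2]).round(1))
r=masks_of('wrist','slider_mid')
if r:
  m=r[0]['pixels']; q=P[m&(d>0)]; print('slider',r[0]['score'],m.sum(),q.mean(0).round(1),rect(C,m,np.median(q[:,2])))
E
python3 s.py f.png
```

```text
t: 23.18
ee_pos: [571.3, -41.4, 16.2]
orientation: [-3.114, 0.418, -0.0]
ft_force: [1.2, 0.1, -1.4]
width: 31.7
t: 24.55
ee_pos: [388.9, 278.3, 165.6]
orientation: [-3.113, 0.418, -0.002]
ft_force: [0.7, 0.9, -1.5]
width: 32.0
t: 25.8
ee_pos: [389.7, 277.1, 164.8]
orientation: [-2.183, 2.258, -0.0]
ft_force: [0.2, 0.5, -2.1]
width: 31.9
t 25.85 p [389.7 277.  164.6] yaw -91.95 tilt 0.03 w 31.6 q6 2.2 | txyz cm [ -0.35 -10.52   6.47] az 0.05
[ 157    8   47   50 2141] (array([543.5, 340. ]), array([43. , 42.8]), -1.9) 5.9
[ 227   22   42   71 2344] (array([519. , 275.6]), array([63.9, 40.8]), -1.9) 5.9
[229 107  40  31 675] (array([457.3, 277.1]), array([40.8, 30.4]), 88.1) 5.9
[171 127  34  21 244] (array([443. , 339.3]), array([36.4, 16.7]), -67.4) 5.9
[233 219  35  31 793] (array([331. , 278.2]), array([40.6, 33.6]), -69.8) 177.8
[223 316  54  12 646] (array([216. , 283.7]), array([66.5, 15.9]), 88.2) 177.5
slider 0.59 8065 [402.7 277.3 177. ] (array([390.9, 277.6]), array([100.8,  32. ]), -1.9)
```

View pics/f.png

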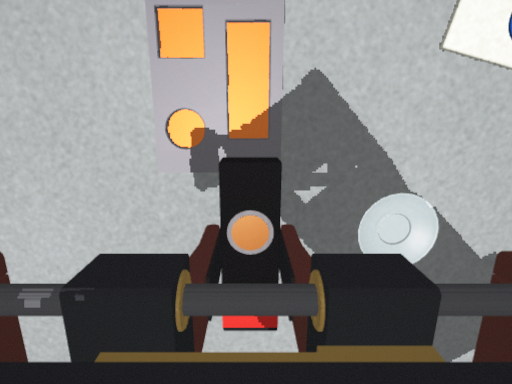

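The picture shows the held slider, with its window at (250,232), lined up with the oblong slot spanning (227–269, 22–138). A shadow split the slot mask, and joining the two parts puts its centre at (496.6, 276.2).

```bash
python3 -m inch '[{"tx":-0.11,"ty":-5.28,"tz":0,"ax":0,"ay":0,"az":0,"jaw":0.2},{"tx":-0.11,"ty":-5.29,"tz":0,"ax":0,"ay":0,"az":0,"jaw":0.2},{"tx":0,"ty":0,"tz":4,"ax":0,"ay":0,"az":0,"jaw":0.2},{"tx":0,"ty":0,"tz":4,"ax":0,"ay":0,"az":0,"jaw":0.2},{"tx":0,"ty":0,"tz":4,"ax":0,"ay":0,"az":0,"jaw":0.2},{"tx":0,"ty":0,"tz":1,"ax":0,"ay":0,"az":0,"jaw":0.2},{"tx":0,"ty":0,"tz":0,"ax":0,"ay":0,"az":0,"jaw":0.2},{"tx":0,"ty":0,"tz":0,"ax":0,"ay":0,"az":0,"jaw":0.2}]'
python3 -c "
from h import *
go(495.4,275.6,13.2,-92)"
```

```text
t: 26.9
ee_pos: [496.5, 276.0, 35.7]
orientation: [-2.179, 2.26, -0.001]
ft_force: [0.2, 0.2, -1.4]
width: 31.7
t 26.9 p [496.5 276.   35.7] yaw -92.08 tilt 0.15 w 31.7 q6 2.09 | txyz cm [0.04 0.11 2.25] az -0.08
```

```bash
python3 -m inch '[{"tx":0.04,"ty":0.1,"tz":1.2,"ax":0,"ay":0,"az":0,"jaw":0.2},{"tx":0,"ty":0,"tz":0.5,"ax":0,"ay":0,"az":0,"jaw":0.2},{"tx":0,"ty":0,"tz":0.4,"ax":0,"ay":0,"az":0,"jaw":0.2},{"tx":0,"ty":0,"tz":0,"ax":0,"ay":0,"az":0,"jaw":0.2},{"tx":0,"ty":0,"tz":0,"ax":0,"ay":0,"az":0,"jaw":0.2}]'
python3 -c "
from h import *
go(495.4,275.6,13.2,-92)"
```

```text
t: 27.52
ee_pos: [494.4, 275.0, 13.1]
orientation: [-2.18, 2.262, 0.0]
ft_force: [0.6, -0.3, -1.0]
width: 31.7
t 27.52 p [494.4 275.   13.1] yaw -92.1 tilt 0.0 w 31.7 q6 2.09 | txyz cm [-0.06 -0.1  -0.01] az -0.1
```

```bash
python3 -m inch '[{"tx":0,"ty":0,"tz":0,"ax":0,"ay":0,"az":0,"jaw":0.6},{"tx":0,"ty":0,"tz":0,"ax":0,"ay":0,"az":0,"jaw":0.6},{"tx":0,"ty":0,"tz":0,"ax":0,"ay":0,"az":0,"jaw":0.7},{"tx":0,"ty":0,"tz":-4,"ax":0,"ay":0,"az":0,"jaw":0.7},{"tx":0,"ty":0,"tz":-5,"ax":0,"ay":0,"az":0,"jaw":0.7},{"tx":0,"ty":0,"tz":-5,"ax":0,"ay":0,"az":0,"jaw":0.7},{"tx":0,"ty":3,"tz":-4,"ax":0,"ay":0,"az":0,"jaw":0.7},{"tx":0,"ty":3,"tz":0,"ax":0,"ay":0,"az":0,"jaw":0.7},{"tx":0,"ty":0,"tz":0,"ax":0,"ay":0,"az":0,"jaw":0.7},{"tx":0,"ty":0,"tz":0,"ax":0,"ay":0,"az":0,"jaw":0.7}]'
python3 s.py g.png; python3 - <<'E'
from h import *
C,im,d=snap('wrist'); P=cloud(C,d); m=masks_of('wrist','slider_mid')[0]['pixels']
q=P[m&(d>0)]; q=q[q[:,2]>15]
c=np.c_[q[:,:2],np.ones(len(q))]; s=np.linalg.lstsq(c,q[:,2],rcond=None)[0]
print('top plane slopes mm/100mm',s[:2]*100,'z med',np.median(q[:,2]))
E
```

```text
t: 28.78
ee_pos: [435.1, 277.4, 193.2]
orientation: [-2.18, 2.261, -0.0]
ft_force: [0.1, 0.4, 0.1]
width: 61.5
t 28.82 p [435.2 277.3 193. ] yaw -92.11 tilt 0.01 w 61.5 q6 2.15 | txyz cm [-0.19 -5.97  9.3 ] az -0.11
[ 170   65   41   42 1596] (array([543.5, 340. ]), array([42.7, 42.6]), 88.0) 5.9
[ 231   77   37   99 1034] (array([496.2, 276.4]), array([108.8,  40.5]), -1.2) 6.4
[178 152  33  32 839] (array([452.6, 343.2]), array([37.9, 36.8]), 88.0) 6.0
slider 0.78 2872 [496.2 275.9  25.5] (array([494.4, 276.3]), array([100.6,  32.6]), -2.1)
top plane slopes mm/100mm [ 0.05617775 -0.02459405] z med 25.67619651644759
```

View pics/g.png

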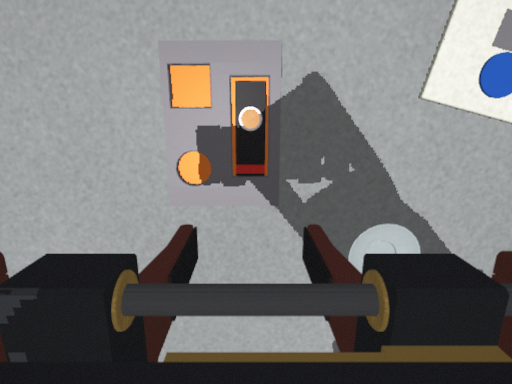

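The slider is in the slot with an orange rim visible all round. Its top is level at about 25 mm, so it is fully down. Next I look at the mat from close up.

```bash
python3 -m inch '[{"tx":0,"ty":0,"tz":-0.5,"ax":0,"ay":0,"az":-9.6,"jaw":0.7},{"tx":0,"ty":0,"tz":-0.5,"ax":0,"ay":0,"az":-9.6,"jaw":0.7},{"tx":0,"ty":0,"tz":-0.5,"ax":0,"ay":0,"az":-9.6,"jaw":0.7},{"tx":0,"ty":0,"tz":-0.5,"ax":0,"ay":0,"az":-9.6,"jaw":0.7},{"tx":0,"ty":0,"tz":-0.5,"ax":0,"ay":0,"az":-9.6,"jaw":0.7},{"tx":0,"ty":0,"tz":-0.5,"ax":0,"ay":0,"az":-9.6,"jaw":0.7},{"tx":0,"ty":0,"tz":0,"ax":0,"ay":0,"az":-9.6,"jaw":0.7},{"tx":0,"ty":0,"tz":0,"ax":0,"ay":0,"az":-9.3,"jaw":0.7},{"tx":0,"ty":0,"tz":0,"ax":0,"ay":0,"az":0,"jaw":0.7}]'
python3 -m inch '[{"tx":2.34,"ty":5.35,"tz":0,"ax":0,"ay":0,"az":0,"jaw":0.7},{"tx":2.34,"ty":5.35,"tz":0,"ax":0,"ay":0,"az":0,"jaw":0.7},{"tx":2.34,"ty":5.35,"tz":0,"ax":0,"ay":0,"az":0,"jaw":0.7},{"tx":2.34,"ty":5.35,"tz":0,"ax":0,"ay":0,"az":0,"jaw":0.7},{"tx":2.34,"ty":5.35,"tz":0,"ax":0,"ay":0,"az":0,"jaw":0.7},{"tx":2.34,"ty":5.35,"tz":0,"ax":0,"ay":0,"az":0,"jaw":0.7},{"tx":2.34,"ty":5.35,"tz":0,"ax":0,"ay":0,"az":0,"jaw":0.7},{"tx":2.34,"ty":5.35,"tz":0,"ax":0,"ay":0,"az":0,"jaw":0.7},{"tx":2.34,"ty":5.35,"tz":0,"ax":0,"ay":0,"az":0,"jaw":0.7},{"tx":2.34,"ty":5.35,"tz":0,"ax":0,"ay":0,"az":0,"jaw":0.7},{"tx":0,"ty":0,"tz":0,"ax":0,"ay":0,"az":0,"jaw":0.7},{"tx":0,"ty":0,"tz":0,"ax":0,"ay":0,"az":0,"jaw":0.7}]'
python3 w.py i.png | grep -v seat
```

```text
t: 30.1
ee_pos: [434.8, 277.1, 222.8]
orientation: [3.112, -0.429, -0.001]
ft_force: [-0.4, -0.2, -0.2]
width: 61.3
t: 31.6
ee_pos: [515.4, -300.8, 222.5]
orientation: [-3.111, 0.431, 0.002]
ft_force: [-0.5, 0.6, -0.3]
width: 61.3
t 31.65 p [ 515.5 -300.1  222.7] yaw -15.68 tilt 0.08 w 61.2 q6 -0.27 | txyz cm [ -1.84 -28.58  -0.21] az -0.68
lens_yellow_mid 0.97 961 h 84.7 rect@z [ 555.7 -273.7] [35.7 31.4] -59.4 top circ 558.8 -279.8 r 9.0 249 mean [ 558.8 -279.6   83.7]
lens_green_mid 0.6 1130 h 84.3 rect@z [ 475.9 -347.1] [52.1 31.2] 59.4 top circ 465.3 -365.5 r 9.5 205 mean [ 465.8 -365.1   83.5]
lens_blue_mid 0.72 1021 h 84.6 rect@z [ 516.  -311.4] [41.1 31.7] 74.3 top circ 512.7 -323.5 r 9.0 223 mean [ 512.6 -323.3   83.6]
```

View pics/i.png

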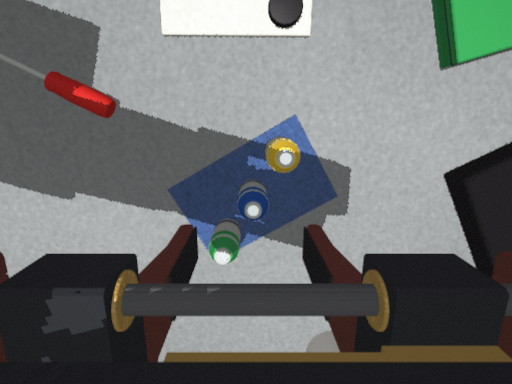

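The mat view shows all three upright: yellow (286,158), blue (253,210) and green (223,255). The camera agrees with the release points to about 1 mm. I'll return yellow first.

```bash
python3 -m inch '[{"tx":3.53,"ty":-3.11,"tz":0,"ax":0,"ay":0,"az":0,"jaw":0.7},{"tx":0,"ty":0,"tz":4,"ax":0,"ay":0,"az":0,"jaw":0.7},{"tx":0,"ty":0,"tz":4,"ax":0,"ay":0,"az":0,"jaw":0.7},{"tx":0,"ty":0,"tz":0,"ax":0,"ay":0,"az":0,"jaw":0.7},{"tx":0,"ty":0,"tz":0,"ax":0,"ay":0,"az":0,"jaw":0.7}]'
python3 -c "
from h import *
go(557.9,-279.6,28,-15.6)"
```

```text
t: 32.67
ee_pos: [559.0, -280.9, 144.5]
orientation: [3.112, -0.427, 0.002]
ft_force: [0.5, -0.5, 0.6]
width: 61.6
t 32.67 p [ 559.  -280.9  144.5] yaw -15.61 tilt 0.08 w 61.6 q6 -0.21 | txyz cm [-0.16 -0.1  11.65] az -0.01
```

```bash
python3 -m inch '[{"tx":-0.14,"ty":-0.1,"tz":4,"ax":0,"ay":0,"az":0,"jaw":0.7},{"tx":0,"ty":0,"tz":4,"ax":0,"ay":0,"az":0,"jaw":0.7},{"tx":0,"ty":0,"tz":3.5,"ax":0,"ay":0,"az":0,"jaw":0.7},{"tx":0,"ty":0,"tz":0,"ax":0,"ay":0,"az":0,"jaw":0.7},{"tx":0,"ty":0,"tz":0,"ax":0,"ay":0,"az":0,"jaw":0.3},{"tx":0,"ty":0,"tz":0,"ax":0,"ay":0,"az":0,"jaw":0.3},{"tx":0,"ty":0,"tz":0,"ax":0,"ay":0,"az":0,"jaw":0.3},{"tx":0,"ty":0,"tz":0,"ax":0,"ay":0,"az":0,"jaw":0.3}]'
python3 -m inch '[{"tx":0,"ty":0,"tz":-3,"ax":0,"ay":0,"az":0,"jaw":0.3},{"tx":0,"ty":0,"tz":-4,"ax":0,"ay":0,"az":0,"jaw":0.3},{"tx":0,"ty":0,"tz":-4,"ax":0,"ay":0,"az":0,"jaw":0.3},{"tx":-0.14,"ty":-4.71,"tz":0,"ax":0,"ay":0,"az":0,"jaw":0.3},{"tx":-0.14,"ty":-4.71,"tz":0,"ax":0,"ay":0,"az":0,"jaw":0.3},{"tx":-0.14,"ty":-4.71,"tz":0,"ax":0,"ay":0,"az":0,"jaw":0.3},{"tx":-0.14,"ty":-4.71,"tz":0,"ax":0,"ay":0,"az":0,"jaw":0.3},{"tx":-0.14,"ty":-4.71,"tz":0,"ax":0,"ay":0,"az":0,"jaw":0.3},{"tx":0,"ty":0,"tz":0,"ax":0,"ay":0,"az":0,"jaw":0.3},{"tx":0,"ty":0,"tz":0,"ax":0,"ay":0,"az":0,"jaw":0.3}]'
python3 -c "
from h import *
go(614.4,-50.7,36.5,-15.6)"
```

```text
t: 33.67
ee_pos: [558.1, -279.7, 29.7]
orientation: [3.112, -0.426, 0.003]
ft_force: [-0.0, 0.8, 7.5]
width: 35.4
t: 34.92
ee_pos: [613.4, -50.7, 138.1]
orientation: [3.112, -0.425, -0.001]
ft_force: [0.4, 0.4, -2.4]
width: 35.5
t 34.92 p [613.4 -50.7 138.1] yaw -15.56 tilt 0.04 w 35.5 q6 0.17 | txyz cm [ 0.1  -0.03 10.16] az 0.04
```

```bash
python3 -m inch '[{"tx":0.08,"ty":-0.03,"tz":4,"ax":0,"ay":0,"az":0,"jaw":0.3},{"tx":0,"ty":0,"tz":4,"ax":0,"ay":0,"az":0,"jaw":0.3},{"tx":0,"ty":0,"tz":1.6,"ax":0,"ay":0,"az":0,"jaw":0.3},{"tx":0,"ty":0,"tz":0.2,"ax":0,"ay":0,"az":0,"jaw":0.3},{"tx":0,"ty":0,"tz":0,"ax":0,"ay":0,"az":0,"jaw":0.3},{"tx":0,"ty":0,"tz":0,"ax":0,"ay":0,"az":0,"jaw":0.3}]'
python3 -c "
from h import *
for i in range(3): go(614.4,-50.7,37.5,-15.6); snap('top')"
```

```text
t: 35.67
ee_pos: [615.7, -50.7, 41.6]
orientation: [-3.112, 0.427, -0.004]
ft_force: [1.0, -0.1, -1.2]
width: 35.8
t 35.67 p [615.7 -50.7  41.6] yaw -15.61 tilt 0.14 w 35.8 q6 0.17 | txyz cm [-0.12  0.04  0.41] az -0.01
t 35.73 p [615.6 -50.6  41.5] yaw -15.6 tilt 0.13 w 35.6 q6 0.17 | txyz cm [-0.11  0.04  0.4 ] az -0.0
t 35.77 p [615.4 -50.5  41.3] yaw -15.6 tilt 0.11 w 35.7 q6 0.17 | txyz cm [-0.09  0.05  0.38] az 0.0
```

```bash
python3 -m inch '[{"tx":-0.03,"ty":0.02,"tz":0.2,"ax":0,"ay":0,"az":0,"jaw":0.3},{"tx":0,"ty":0,"tz":0.1,"ax":0,"ay":0,"az":0,"jaw":0.3},{"tx":0,"ty":0,"tz":0,"ax":0,"ay":0,"az":0,"jaw":0.3},{"tx":0,"ty":0,"tz":0,"ax":0,"ay":0,"az":0,"jaw":0.3},{"tx":0,"ty":0,"tz":0,"ax":0,"ay":0,"az":0,"jaw":0.3},{"tx":0,"ty":0,"tz":0,"ax":0,"ay":0,"az":0,"jaw":0.3}]'
python3 -c "
from h import *
go(614.4,-50.7,37.5,-15.6)"
```

```text
t: 36.58
ee_pos: [614.4, -50.5, 37.7]
orientation: [-3.112, 0.426, -0.0]
ft_force: [-2.1, -0.1, 5.6]
width: 35.6
t 36.58 p [614.4 -50.5  37.7] yaw -15.6 tilt 0.0 w 35.6 q6 0.17 | txyz cm [0.01 0.02 0.02] az 0.0
```

```bash
python3 -m inch '[{"tx":0,"ty":0,"tz":0,"ax":0,"ay":0,"az":0,"jaw":0.7},{"tx":0,"ty":0,"tz":0,"ax":0,"ay":0,"az":0,"jaw":0.7},{"tx":0,"ty":0,"tz":0,"ax":0,"ay":0,"az":0,"jaw":0.7},{"tx":0,"ty":0,"tz":-2,"ax":0,"ay":0,"az":0,"jaw":0.7},{"tx":0,"ty":0,"tz":-4,"ax":0,"ay":0,"az":0,"jaw":0.7},{"tx":0,"ty":0,"tz":-4,"ax":0,"ay":0,"az":0,"jaw":0.7}]'
python3 -m inch '[{"tx":-0.42,"ty":4.84,"tz":0,"ax":0,"ay":0,"az":0,"jaw":0.7},{"tx":-0.42,"ty":4.84,"tz":0,"ax":0,"ay":0,"az":0,"jaw":0.7},{"tx":-0.42,"ty":4.84,"tz":0,"ax":0,"ay":0,"az":0,"jaw":0.7},{"tx":-0.42,"ty":4.84,"tz":0,"ax":0,"ay":0,"az":0,"jaw":0.7},{"tx":-0.42,"ty":4.84,"tz":0,"ax":0,"ay":0,"az":0,"jaw":0.7},{"tx":-0.42,"ty":4.84,"tz":0,"ax":0,"ay":0,"az":0,"jaw":0.7},{"tx":0,"ty":0,"tz":0,"ax":0,"ay":0,"az":0,"jaw":0.7},{"tx":0,"ty":0,"tz":0,"ax":0,"ay":0,"az":0,"jaw":0.7},{"tx":0,"ty":0,"tz":0,"ax":0,"ay":0,"az":0,"jaw":0.7},{"tx":0,"ty":0,"tz":0,"ax":0,"ay":0,"az":0,"jaw":0.7}]'
python3 -c "
from h import *
go(512.2,-323.1,28,-15.6)"
```

```text
t: 37.33
ee_pos: [614.4, -50.6, 139.4]
orientation: [-3.113, 0.426, -0.001]
ft_force: [0.7, -1.0, -0.0]
width: 61.2
t: 38.58
ee_pos: [512.4, -322.4, 137.4]
orientation: [-3.113, 0.424, -0.0]
ft_force: [0.3, 0.8, -0.6]
width: 61.2
t 38.58 p [ 512.4 -322.4  137.4] yaw -15.51 tilt 0.0 w 61.2 q6 -0.31 | txyz cm [-0.    0.07 10.94] az 0.09
```

```bash
python3 -m inch '[{"tx":0,"ty":0.07,"tz":4,"ax":0,"ay":0,"az":0.1,"jaw":0.7},{"tx":0,"ty":0,"tz":4,"ax":0,"ay":0,"az":0,"jaw":0.7},{"tx":0,"ty":0,"tz":2.9,"ax":0,"ay":0,"az":0,"jaw":0.7},{"tx":0,"ty":0,"tz":0,"ax":0,"ay":0,"az":0,"jaw":0.7},{"tx":0,"ty":0,"tz":0,"ax":0,"ay":0,"az":0,"jaw":0.7},{"tx":0,"ty":0,"tz":0,"ax":0,"ay":0,"az":0,"jaw":0.7},{"tx":0,"ty":0,"tz":0,"ax":0,"ay":0,"az":0,"jaw":0.3},{"tx":0,"ty":0,"tz":0,"ax":0,"ay":0,"az":0,"jaw":0.3},{"tx":0,"ty":0,"tz":0,"ax":0,"ay":0,"az":0,"jaw":0.3},{"tx":0,"ty":0,"tz":0,"ax":0,"ay":0,"az":0,"jaw":0.3}]'
python3 -m inch '[{"tx":0,"ty":0,"tz":-3,"ax":0,"ay":0,"az":0,"jaw":0.3},{"tx":0,"ty":0,"tz":-4,"ax":0,"ay":0,"az":0,"jaw":0.3},{"tx":0,"ty":0,"tz":-4,"ax":0,"ay":0,"az":0,"jaw":0.3},{"tx":-0.86,"ty":-4.6,"tz":0,"ax":0,"ay":0,"az":0,"jaw":0.3},{"tx":-0.86,"ty":-4.6,"tz":0,"ax":0,"ay":0,"az":0,"jaw":0.3},{"tx":-0.86,"ty":-4.6,"tz":0,"ax":0,"ay":0,"az":0,"jaw":0.3},{"tx":-0.86,"ty":-4.6,"tz":0,"ax":0,"ay":0,"az":0,"jaw":0.3},{"tx":-0.86,"ty":-4.6,"tz":0,"ax":0,"ay":0,"az":0,"jaw":0.3},{"tx":-0.86,"ty":-4.6,"tz":0,"ax":0,"ay":0,"az":0,"jaw":0.3},{"tx":-0.86,"ty":-4.6,"tz":0,"ax":0,"ay":0,"az":0,"jaw":0.3},{"tx":0,"ty":0,"tz":0,"ax":0,"ay":0,"az":0,"jaw":0.3}]'
python3 -m inch '[{"tx":0,"ty":0,"tz":0,"ax":0,"ay":0,"az":0,"jaw":0.3},{"tx":0,"ty":0,"tz":0,"ax":0,"ay":0,"az":0,"jaw":0.3},{"tx":0,"ty":0,"tz":0,"ax":0,"ay":0,"az":0,"jaw":0.3}]'
python3 -c "
from h import *
go(540.8,3.1,37.5,-15.6)"
```

```text
t: 39.83
ee_pos: [511.8, -324.2, 28.5]
orientation: [3.112, -0.429, 0.0]
ft_force: [-0.5, 0.4, 3.1]
width: 35.7
t: 41.2
ee_pos: [540.7, 4.7, 137.9]
orientation: [-3.113, 0.423, 0.001]
ft_force: [0.1, -0.4, -1.5]
width: 35.7
t: 41.58
ee_pos: [540.8, 1.1, 138.1]
orientation: [3.112, -0.432, -0.0]
ft_force: [0.7, 0.1, -2.5]
width: 35.3
t 41.58 p [540.8   1.1 138.1] yaw -15.8 tilt 0.01 w 35.3 q6 0.26 | txyz cm [-0.06 -0.2  10.06] az -0.2
```

```bash
python3 -m inch '[{"tx":-0.06,"ty":-0.19,"tz":4,"ax":0,"ay":0,"az":0,"jaw":0.3},{"tx":0,"ty":0,"tz":4,"ax":0,"ay":0,"az":0,"jaw":0.3},{"tx":0,"ty":0,"tz":1.9,"ax":0,"ay":0,"az":0,"jaw":0.3},{"tx":0,"ty":0,"tz":0,"ax":0,"ay":0,"az":0,"jaw":0.3},{"tx":0,"ty":0,"tz":0,"ax":0,"ay":0,"az":0,"jaw":0.3},{"tx":0,"ty":0,"tz":0,"ax":0,"ay":0,"az":0,"jaw":0.3},{"tx":0,"ty":0,"tz":0,"ax":0,"ay":0,"az":0,"jaw":0.3},{"tx":0,"ty":0,"tz":0,"ax":0,"ay":0,"az":0,"jaw":0.3}]'
python3 -c "
from h import *
go(540.8,3.1,36.5,-15.6)"
```

```text
t: 42.58
ee_pos: [541.1, 4.1, 39.7]
orientation: [-3.112, 0.429, -0.001]
ft_force: [0.3, -0.1, -2.1]
width: 35.3
t 42.58 p [541.1   4.1  39.7] yaw -15.7 tilt 0.05 w 35.3 q6 0.26 | txyz cm [-0.    0.11  0.32] az -0.1
```

```bash
python3 -m inch '[{"tx":0,"ty":0.06,"tz":0.2,"ax":0,"ay":0,"az":0,"jaw":0.3},{"tx":0,"ty":0,"tz":0.1,"ax":0,"ay":0,"az":0,"jaw":0.3},{"tx":0,"ty":0,"tz":0,"ax":0,"ay":0,"az":0,"jaw":0.3},{"tx":0,"ty":0,"tz":0,"ax":0,"ay":0,"az":0,"jaw":0.3},{"tx":0,"ty":0,"tz":0,"ax":0,"ay":0,"az":0,"jaw":0.3},{"tx":0,"ty":0,"tz":0,"ax":0,"ay":0,"az":0,"jaw":0.3}]'
python3 -c "
from h import *
go(540.8,3.1,36.5,-15.6)"
```

```text
t: 43.32
ee_pos: [540.7, 3.5, 36.2]
orientation: [-3.112, 0.429, -0.0]
ft_force: [0.6, -0.2, -2.5]
width: 35.6
t 43.33 p [540.7   3.5  36.2] yaw -15.7 tilt 0.0 w 35.6 q6 0.26 | txyz cm [ 0.02  0.04 -0.03] az -0.1
```

```bash
python3 -m inch '[{"tx":0,"ty":0.02,"tz":0.1,"ax":0,"ay":0,"az":0.1,"jaw":0.3},{"tx":0,"ty":0,"tz":0,"ax":0,"ay":0,"az":0,"jaw":0.3},{"tx":0,"ty":0,"tz":0,"ax":0,"ay":0,"az":0,"jaw":0.3}]'
python3 -m inch '[{"tx":0,"ty":0,"tz":0,"ax":0,"ay":0,"az":0,"jaw":0.7},{"tx":0,"ty":0,"tz":0,"ax":0,"ay":0,"az":0,"jaw":0.7},{"tx":0,"ty":0,"tz":0,"ax":0,"ay":0,"az":0,"jaw":0.7},{"tx":0,"ty":0,"tz":-2,"ax":0,"ay":0,"az":0,"jaw":0.7},{"tx":0,"ty":0,"tz":-4,"ax":0,"ay":0,"az":0,"jaw":0.7},{"tx":0,"ty":0,"tz":-4,"ax":0,"ay":0,"az":0,"jaw":0.7}]'
python3 -m inch '[{"tx":0.33,"ty":4.69,"tz":0,"ax":0,"ay":0,"az":0,"jaw":0.7},{"tx":0.33,"ty":4.69,"tz":0,"ax":0,"ay":0,"az":0,"jaw":0.7},{"tx":0.33,"ty":4.69,"tz":0,"ax":0,"ay":0,"az":0,"jaw":0.7},{"tx":0.33,"ty":4.69,"tz":0,"ax":0,"ay":0,"az":0,"jaw":0.7},{"tx":0.33,"ty":4.69,"tz":0,"ax":0,"ay":0,"az":0,"jaw":0.7},{"tx":0.33,"ty":4.69,"tz":0,"ax":0,"ay":0,"az":0,"jaw":0.7},{"tx":0.33,"ty":4.69,"tz":0,"ax":0,"ay":0,"az":0,"jaw":0.7},{"tx":0.33,"ty":4.69,"tz":0,"ax":0,"ay":0,"az":0,"jaw":0.7},{"tx":0,"ty":0,"tz":0,"ax":0,"ay":0,"az":0,"jaw":0.7},{"tx":0,"ty":0,"tz":0,"ax":0,"ay":0,"az":0,"jaw":0.7},{"tx":0,"ty":0,"tz":0,"ax":0,"ay":0,"az":0,"jaw":0.7},{"tx":0,"ty":0,"tz":0,"ax":0,"ay":0,"az":0,"jaw":0.7}]'
python3 -c "
from h import *
go(465,-365.2,28,-15.6)"
```

```text
t: 43.7
ee_pos: [540.8, 3.4, 35.5]
orientation: [-3.112, 0.432, -0.001]
ft_force: [-1.3, 1.0, 5.1]
width: 35.6
t: 44.45
ee_pos: [540.3, 3.3, 135.9]
orientation: [3.112, -0.432, -0.002]
ft_force: [-0.4, 0.8, 0.5]
width: 61.3
t: 45.95
ee_pos: [464.2, -363.8, 135.2]
orientation: [-3.112, 0.43, 0.0]
ft_force: [-0.7, 0.3, 0.2]
width: 61.4
t 45.95 p [ 464.2 -363.8  135.2] yaw -15.72 tilt 0.01 w 61.4 q6 -0.41 | txyz cm [ 0.12  0.11 10.72] az -0.12
```

```bash
python3 -m inch '[{"tx":0.1,"ty":0.1,"tz":4,"ax":0,"ay":0,"az":-0.1,"jaw":0.7},{"tx":0,"ty":0,"tz":4,"ax":0,"ay":0,"az":0,"jaw":0.7},{"tx":0,"ty":0,"tz":2.7,"ax":0,"ay":0,"az":0,"jaw":0.7},{"tx":0,"ty":0,"tz":0,"ax":0,"ay":0,"az":0,"jaw":0.7},{"tx":0,"ty":0,"tz":0,"ax":0,"ay":0,"az":0,"jaw":0.7},{"tx":0,"ty":0,"tz":0,"ax":0,"ay":0,"az":0,"jaw":0.7},{"tx":0,"ty":0,"tz":0,"ax":0,"ay":0,"az":0,"jaw":0.3},{"tx":0,"ty":0,"tz":0,"ax":0,"ay":0,"az":0,"jaw":0.3},{"tx":0,"ty":0,"tz":0,"ax":0,"ay":0,"az":0,"jaw":0.3},{"tx":0,"ty":0,"tz":0,"ax":0,"ay":0,"az":0,"jaw":0.3}]'
python3 -m inch '[{"tx":0,"ty":0,"tz":-3,"ax":0,"ay":0,"az":0,"jaw":0.3},{"tx":0,"ty":0,"tz":-4,"ax":0,"ay":0,"az":0,"jaw":0.3},{"tx":0,"ty":0,"tz":-4,"ax":0,"ay":0,"az":0,"jaw":0.3},{"tx":-0.38,"ty":-4.48,"tz":0,"ax":0,"ay":0,"az":0,"jaw":0.3},{"tx":-0.38,"ty":-4.48,"tz":0,"ax":0,"ay":0,"az":0,"jaw":0.3},{"tx":-0.38,"ty":-4.48,"tz":0,"ax":0,"ay":0,"az":0,"jaw":0.3},{"tx":-0.38,"ty":-4.48,"tz":0,"ax":0,"ay":0,"az":0,"jaw":0.3},{"tx":-0.38,"ty":-4.48,"tz":0,"ax":0,"ay":0,"az":0,"jaw":0.3},{"tx":-0.38,"ty":-4.48,"tz":0,"ax":0,"ay":0,"az":0,"jaw":0.3},{"tx":-0.38,"ty":-4.48,"tz":0,"ax":0,"ay":0,"az":0,"jaw":0.3},{"tx":0,"ty":0,"tz":0,"ax":0,"ay":0,"az":0,"jaw":0.3}]'
python3 -m inch '[{"tx":0,"ty":0,"tz":0,"ax":0,"ay":0,"az":0,"jaw":0.3},{"tx":0,"ty":0,"tz":0,"ax":0,"ay":0,"az":0,"jaw":0.3},{"tx":0,"ty":0,"tz":0,"ax":0,"ay":0,"az":0,"jaw":0.3},{"tx":0,"ty":0,"tz":0,"ax":0,"ay":0,"az":0,"jaw":0.3}]'
python3 -c "
from h import *
go(523.3,-56,37.5,-15.6)"
```

```text
t: 47.2
ee_pos: [464.7, -366.2, 28.4]
orientation: [3.112, -0.429, 0.0]
ft_force: [-0.6, 1.2, 3.1]
width: 35.8
t: 48.58
ee_pos: [523.7, -54.5, 137.8]
orientation: [-3.113, 0.423, 0.001]
ft_force: [-0.4, -0.7, -2.6]
width: 35.8
t: 49.08
ee_pos: [523.7, -57.6, 138.2]
orientation: [3.112, -0.431, 0.0]
ft_force: [0.1, -0.9, -1.9]
width: 35.7
t 49.08 p [523.7 -57.6 138.2] yaw -15.76 tilt 0.0 w 35.7 q6 0.14 | txyz cm [-0.09 -0.15 10.07] az -0.16
```

```bash
python3 -m inch '[{"tx":-0.05,"ty":-0.04,"tz":4,"ax":0,"ay":0,"az":0,"jaw":0.3},{"tx":0,"ty":0,"tz":4,"ax":0,"ay":0,"az":0,"jaw":0.3},{"tx":0,"ty":0,"tz":1.8,"ax":0,"ay":0,"az":0,"jaw":0.3},{"tx":0,"ty":0,"tz":0,"ax":0,"ay":0,"az":0,"jaw":0.3},{"tx":0,"ty":0,"tz":0,"ax":0,"ay":0,"az":0,"jaw":0.3},{"tx":0,"ty":0,"tz":0,"ax":0,"ay":0,"az":0,"jaw":0.3},{"tx":0,"ty":0,"tz":0,"ax":0,"ay":0,"az":0,"jaw":0.3},{"tx":0,"ty":0,"tz":0,"ax":0,"ay":0,"az":0,"jaw":0.3}]'
python3 -c "
from h import *
go(523.3,-56,36.5,-15.6)"
```

```text
t: 50.08
ee_pos: [523.7, -56.5, 40.7]
orientation: [-3.112, 0.429, -0.001]
ft_force: [-0.7, -0.2, -1.5]
width: 35.8
t 50.08 p [523.7 -56.5  40.7] yaw -15.7 tilt 0.05 w 35.8 q6 0.14 | txyz cm [-0.05 -0.04  0.42] az -0.1
```

```bash
python3 -m inch '[{"tx":-0.02,"ty":-0.04,"tz":0.3,"ax":0,"ay":0,"az":0,"jaw":0.3},{"tx":0,"ty":0,"tz":0.15,"ax":0,"ay":0,"az":0,"jaw":0.3},{"tx":0,"ty":0,"tz":0,"ax":0,"ay":0,"az":0,"jaw":0.3},{"tx":0,"ty":0,"tz":0,"ax":0,"ay":0,"az":0,"jaw":0.3},{"tx":0,"ty":0,"tz":0,"ax":0,"ay":0,"az":0,"jaw":0.3},{"tx":0,"ty":0,"tz":0,"ax":0,"ay":0,"az":0,"jaw":0.3}]'
python3 -c "
from h import *
go(523.3,-56,36.5,-15.6)"
```

```text
t: 50.82
ee_pos: [523.4, -56.0, 36.4]
orientation: [-3.112, 0.429, 0.0]
ft_force: [-3.3, 0.9, 9.7]
width: 35.5
t 50.83 p [523.4 -56.   36.4] yaw -15.7 tilt 0.0 w 35.5 q6 0.14 | txyz cm [-0.01  0.   -0.01] az -0.1
```

```bash
python3 -m inch '[{"tx":0,"ty":0,"tz":0,"ax":0,"ay":0,"az":0,"jaw":0.7},{"tx":0,"ty":0,"tz":0,"ax":0,"ay":0,"az":0,"jaw":0.7},{"tx":0,"ty":0,"tz":0,"ax":0,"ay":0,"az":0,"jaw":0.7},{"tx":0,"ty":0,"tz":-2,"ax":0,"ay":0,"az":0,"jaw":0.7},{"tx":0,"ty":0,"tz":-4,"ax":0,"ay":0,"az":0,"jaw":0.7},{"tx":0,"ty":0,"tz":-4,"ax":0,"ay":0,"az":0,"jaw":0.7},{"tx":1.96,"ty":-2.45,"tz":-4,"ax":0,"ay":0,"az":0,"jaw":0.7},{"tx":1.96,"ty":-2.45,"tz":-4,"ax":0,"ay":0,"az":0,"jaw":0.7},{"tx":0,"ty":0,"tz":0,"ax":0,"ay":0,"az":0,"jaw":0.7},{"tx":0,"ty":0,"tz":0,"ax":0,"ay":0,"az":0,"jaw":0.7},{"tx":0,"ty":0,"tz":0,"ax":0,"ay":0,"az":0,"jaw":0.7},{"tx":0,"ty":0,"tz":0,"ax":0,"ay":0,"az":0,"jaw":0.7}]'
python3 w.py j.png
```

```text
t: 52.32
ee_pos: [573.4, -19.8, 214.5]
orientation: [3.112, -0.43, -0.004]
ft_force: [-0.1, 0.7, -0.3]
width: 61.3
t 52.38 p [573.6 -19.8 214.7] yaw -15.73 tilt 0.11 w 61.9 q6 0.22 | txyz cm [ 0.14 -0.02 -1.03] az -0.73
lens_yellow_mid 0.98 1199 h 92.6 rect@z [612.5 -39. ] [45.3 33.1] -78.3 top circ 615.0 -50.3 r 9.0 251 mean [614.9 -50.2  91.7]
lens_green_mid 0.83 1225 h 92.5 rect@z [532.2 -42.2] [49.  33.2] 65.2 top circ 524.2 -55.3 r 9.2 240 mean [524.4 -55.1  91.7]
lens_blue_mid 0.79 1133 h 92.7 rect@z [548.    8.6] [40.4 32.6] 28.2 top circ 541.6 4.2 r 9.1 269 mean [541.9   4.2  91.6]
seat_yellow_top 0.51 191 h 13.2 rect@z [611.4 -41.9] [44.  24.7] 18.5 top circ 613.6 -48.4 r 22.2 180 mean [610.3 -39.   11.6]
seat_green_top 0.52 317 h 38.9 rect@z [528.3 -50.4] [47.9 32.6] -35.2 top circ 527.9 -50.6 r 16.9 2 mean [527.9 -50.6  38.2]
seat_blue_top 0.68 126 h 13.3 rect@z [550.8   8.1] [44.  20.4] -59.1 top circ 543.9 4.0 r 22.0 121 mean [551.9   8.3  11.7]
oil_mid 0.59 515 h 69.5 rect@z [646.3  27.6] [25.1 23.5] -13.5 top circ 652.6 26.0 r 6.9 153 mean [652.6  26.2  68.4]
```

View pics/j.png

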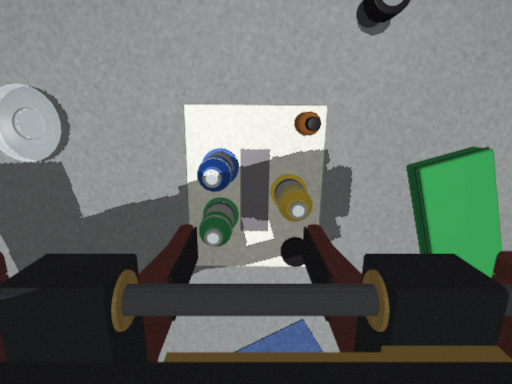

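All three objectives stand on their own seats: blue nose (212,178), green (213,238) and yellow (298,210). The bottle at (309,124) hasn't moved, the slider's place is empty, and the arm is clear. I'm handing in.

```bash
python3 -c "
from workcell import ctrl,get_obs
print(ctrl.close_job()); print(get_obs()['t'])"
```

```text
the job is handed in; nothing more can be done
None
the job is handed in; nothing more can be done
```

I moved the three objectives to the blue mat, laid the slider in the tray's oblong cavity, then put each objective back on the seat of its own colour. I handed the job in at about 52 s of the 136 s limit.

**Objectives:** all three stand upright. The nose centres measured from the seat centres are about 0.7 mm off for yellow, 1 mm for green and 1.4 mm for blue, close to the 1–2 mm accuracy of the measurement.

**Slider:** after release it lay level with its top at about 25 mm, so it is fully down. It sat about 2 mm from the slot's centre, and I did not check it again after that.

**Oil bottle:** it has not moved beyond measurement noise (within 0.5 mm).

**Forces:** wrist readings stayed under 10 N at every reading I took.

**Odd readings:**
- With the objectives off the board, the network gave false lens hits there, and the arm hid the objectives' heights from the top camera. I used the pictures instead.
- The first slot reading was split by a shadow and I joined the two parts by hand. The view after release gave the same centre to within 0.5 mm.

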